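# Load the clamped die block

### The job

Set the wooden die block home between the stops of the jig, plain end under the clamp, and swing the clamp over so that its foot bears on the block. With the clamp shut, put the knobbed steel dies upright into their numbered pockets in sequence, smallest (1) to largest (5), each fully down in the pocket of its own size, leaving the pocket of a missing size empty; then throw the clamp right back past upright and leave the block home and everything else on the bench where it is.

Things in the scene. Friction and masses are not known exactly. Their poses are not given: they have to be found in the camera images.
- block: loose hardwood die block, 254 long (its x) x 56 wide (its y) x 28 high, 250 g; origin = centre of underside. Five round blind pockets in a row along its middle line, growing from 26 to 46 wide, each 10 deep and 4 wider than its die. The 42 at its -x end beside pocket 1 is plain, for the clamp foot. Grip it across its width near its middle
- land (a point): centre of the plain land on the block's top, at block x=-108, where the clamp foot presses
- pocket1 (a point): centre of the mouth of pocket 1 in the block's top (smallest); 26 wide, at block x=-72, y=0; the pocket floor is 10 below
- pocket2 (a point): centre of the mouth of pocket 2 in the block's top (number 2 by size); 31 wide, at block x=-37.5, y=0; the pocket floor is 10 below
- pocket3 (a point): centre of the mouth of pocket 3 in the block's top (number 3 by size); 36 wide, at block x=2, y=0; the pocket floor is 10 below
- pocket4 (a point): centre of the mouth of pocket 4 in the block's top (number 4 by size); 41 wide, at block x=46.5, y=0; the pocket floor is 10 below
- pocket5 (a point): centre of the mouth of pocket 5 in the block's top (largest); 46 wide, at block x=96, y=0; the pocket floor is 10 below
- die1: forming die number 1 (smallest): upright steel disc 22 in diameter and 16 high with a round black knob 14 in diameter standing on it up to 42 above its underside; origin = centre of underside, z up. Take it by the knob from above (fingertips stay above the disc, higher than 16). May be absent
- die2: forming die number 2 (second): upright steel disc 27 in diameter and 16 high with a round black knob 14 in diameter standing on it up to 42 above its underside; origin = centre of underside, z up. Take it by the knob from above (fingertips stay above the disc, higher than 16). May be absent
- die3: forming die number 3 (middle): upright steel disc 32 in diameter and 16 high with a round black knob 14 in diameter standing on it up to 42 above its underside; origin = centre of underside, z up. Take it by the knob from above (fingertips stay above the disc, higher than 16). May be absent
- die4: forming die number 4 (fourth): upright steel disc 37 in diameter and 16 high with a round black knob 14 in diameter standing on it up to 42 above its underside; origin = centre of underside, z up. Take it by the knob from above (fingertips stay above the disc, higher than 16). May be absent
- die5: forming die number 5 (largest): upright steel disc 42 in diameter and 16 high with a round black knob 14 in diameter standing on it up to 42 above its underside; origin = centre of underside, z up. Take it by the knob from above (fingertips stay above the disc, higher than 16). May be absent
- jig_home (a point): where the underside centre of the block belongs in the jig, on a fixed steel plate, 6 above the bench; axes as the block's when home: x along the row, clamp (and the block's plain end) at -x. Stops 12 high stand 3 clear of the block: on each long side at x=-115..-85 and 85..115, and at the middle of each end; fingers have room between
- clamp_hinge (a point): centre of the clamp's hinge, 183 from jig_home along -x, 48 above the bench; the hinge axis is the jig's y; two grey cheeks hold it, up to 56 above the bench and within 17 of the middle line
- clamp (a joint): angle of the clamp arm, rad: 0 = arm level towards +x of the jig with its rubber foot on the land of a block that is home; grows as it swings up and back, stop at 1.9. Arm 350 g, light friction: left beyond 1.6 it leans back to the stop, below 1.3 it falls shut by its own weight and presses with about 2 N, between it may stay. Thrown back means beyond 1.5
- clamp_bar (a point): middle of the clamp's cross bar, a black round bar 12 in diameter and 100 long parallel to the hinge axis, on a stem 8 x 10 in its middle; grip it to one side of the stem, about 28 from the middle. With the clamp shut it lies 45 ahead (+x) of the hinge and 36 above it, and turns about the hinge with the arm
- clamp_foot (a point): rubber foot 18 in diameter under the end of the clamp arm, 75 from the hinge; this point = its underside centre
- soldering_brick: bystander, loose: brick block 100 x 70 x 30; leave it where it is
- glass_dish: bystander, loose: glass dish 80 wide, 35 high; leave it where it is
- screwdriver: bystander, loose: screwdriver 150 long, lying; leave it where it is
- bench_brush: bystander, loose: brush 160 long, lying; leave it where it is
- ring_box: bystander, loose: flat black box 55 x 55 x 20; leave it where it is
- polish_bottle: bystander, loose: white bottle 48 wide, 100 high; leave it where it is
- brass_offcut: bystander, loose: brass plate 50 x 32 x 5; leave it where it is
Not all that is in view belongs to the job. What is shaped like the die3 but orange is not meant.

How it is judged (in metres and radians):
On the way, in this order (a step that is already met when the one before it is completed fails the run):
1. the block lies home in the jig, plain end towards the clamp (horizontal distance between block and jig_home below 0.008 m and z of block in the frame of jig_home below 0.004 m and x of land in the frame of jig_home below -0.09 m and angle between the x axis of block and the x axis of jig_home, either way round below 0.06 rad and angle between block's own z axis and vertical below 0.03 rad), for 0.2 s.
2. the clamp is shut and its foot bears on the block (all of step 1 and value of joint clamp below 0.03 rad), for 0.3 s.
3. die 1 is fully down in pocket 1 (horizontal distance between die1 and pocket1 below 0.005 m and z of die1 in the frame of pocket1 below -0.007 m and angle between die1's own z axis and vertical below 0.08 rad), for 0.2 s.
4. die 2 is fully down in pocket 2 (horizontal distance between die2 and pocket2 below 0.005 m and z of die2 in the frame of pocket2 below -0.007 m and angle between die2's own z axis and vertical below 0.08 rad), for 0.2 s.
5. die 3 is fully down in pocket 3 (horizontal distance between die3 and pocket3 below 0.005 m and z of die3 in the frame of pocket3 below -0.007 m and angle between die3's own z axis and vertical below 0.08 rad), for 0.2 s.
6. die 4 is fully down in pocket 4 (horizontal distance between die4 and pocket4 below 0.005 m and z of die4 in the frame of pocket4 below -0.007 m and angle between die4's own z axis and vertical below 0.08 rad), for 0.2 s.
7. die 5 is fully down in pocket 5 (horizontal distance between die5 and pocket5 below 0.005 m and z of die5 in the frame of pocket5 below -0.007 m and angle between die5's own z axis and vertical below 0.08 rad), for 0.2 s.
8. the clamp is thrown back past upright (value of joint clamp above 1.5 rad), for 0.3 s.
At the end, for the whole second after the job is handed in: The block is home (within 8 mm and 0.06 rad of the jig's home, flat on the plate within 4 mm, plain end at the clamp); every die present is upright (0.08 rad) in its own pocket, within 5 mm of its centre and at least 7 mm deep; the clamp is open beyond 1.5 rad; all at rest (all of step 1 and all of step 3 and all of step 4 and all of step 5 and all of step 6 and all of step 7 and linear speed of each of die1, die2, die3, die4, die5, block below 0.03 m/s and value of joint clamp above 1.5 rad); the robot touches nothing.
It fails at once if a bystander is moved more than 4 cm (distance of any of soldering_brick, glass_dish, screwdriver, bench_brush, ring_box, polish_bottle, brass_offcut from where it was at the start of the episode above 0.04 m).
Of die1, die2, die3, die4, die5 only 3 to 5 are there at a start; the rules pass over those that are not, and their reading is None.
At some moment in a run one of die1, die2, die3, die4, die5 may be knocked a few centimetres aside while the robot is not near it.
It also fails if it takes over 210 s, if anything falls off the work surface, if the arm or the gripper's body presses on something with over 40 N, if the wrist force passes 120 N, or if a joint passes its speed limit or range.

### The arm

A 6-joint arm with a two-finger parallel gripper is mounted at the origin on the work surface. World frame = base frame: x ahead of the robot, y to its left, z up, the work surface at z = 0. Lengths are in mm, angles in rad, forces in N, time in s.
With the tool pointing down it reaches from about 350 to 875 mm from the base axis. Payload 4.2 kg.
Tool frame: the origin (TCP) lies on the mounting face of the last link; the fingertips stand 173 mm ahead of it and the grasp point (between the pads) lies 155 mm ahead of it; z points along the fingers, y is the line along which they close (so a half turn about z gives the same grasp; the last joint's range is limited). The gripper opens to 85 mm and grips with 20 to 120 N. Pads are 22 mm wide; open, the fingers measure 114 mm over their backs; the gripper's body (76 mm by 85 mm) begins 54 mm behind the grasp point. The pads swing forward as they close: fully open they stand 13 mm farther back than shut.
Start: joints at [1.483, 0.385, 0.008, 0, -1.194, -0.259], TCP at [212.399, 587.781, 404.712] pointing down, gripper open.
Joint ranges: [-3.14, 3.14], [-1.21, 2.06], [-1.07, 1.41], [-3.16, 2.05], [-2.99, -0.16], [-3.1, 3.1]. Speed limits (rad/s): [2.79, 2.79, 3.14, 3.14, 3.14, 3.14].

### API

Orientations are given as a unit quaternion [x, y, z, w].
In Python, from bench import arm gives the robot as it stands. The module is installed in compiled form; this text tells all that it offers.
- The arm moves only by the tool move_arm, never from a script. Its arguments are lists of equal length, an entry for each row: "fingers": the finger opening in mm, from 0 to 85.4; "travel": the shift along the tool's x, y, z in mm, a list of three; "dr": the turn, a rotation vector about the tool's x, y, z in rad, a list of three. A call has 1 to 10 rows; each row is the pose to reach, as a shift and turn from the pose commanded when the call began, along the tool's axes at that moment; what a row does not reach only later rows make up. A row lasts 1/10 s, in which the tool goes at most 50 mm and 8.59 degrees, less where a joint would pass 70% of its speed; a pose out of reach is approached as far as the arm can. A call with a gripper value outside its range is refused whole. The fingers move at their own pace and stop on an object; the grip force is fixed at half the most. Time passes only in rows, so rows that repeat a pose let the fingers close. It gives the time, the measured TCP pose, the force, the opening and the grip force at its end, in the units of the state.
- arm.read_state(): the state, without advancing time (a new reading comes with each control period).
- arm.get_image(name): name is "scene" or "top" or "wrist"; returns the picture (384x512x3 uint8, red, green, blue); there is no depth.
- arm.camera_model(name): a dict with "intrinsics" (3x3 intrinsics, pixels), "pose" (4x4, takes a point from camera to world coordinates). Camera axes: x right, y up, looking along -z (the intrinsics and any distortion apply to the point x, -y, -z); pixel columns grow to the right and rows downward; lengths in mm; the calibration is good to about 2 mm. A picture is of the moment at which its call begins: read the wrist's pose just before it. camera_model takes no time and is no camera call; for the wrist camera it gives the pose at the moment of the call.
- arm.job_done(): hands the job in; it is judged then, once.
The state is a dict: "clock": time; "joints": joint angles; "joint_vel": joint speeds; "joint_efforts": joint torques, N m; "position": TCP position; "ee_rot": TCP orientation; "contact_force": force on the tool from outside, world axes, zero at the start; "wrist_torque": the same for the moment, N m; "gripper_width": finger opening in mm; "grasp_force": force on a finger pad.
Only numpy, scipy, OpenCV 4.12 (cv2) and the standard library are available. Lean on these libraries where they do the work, as an engineer would, in place of code of your own. Each camera call takes 0.05 s, during which the arm holds its last target. There are 200 camera calls.

## Working session

There is one attempt and no reset: what is moved stays moved. The work goes in short steps, Python scripts to look and compute and a tool call to move; the robot and the scene stay as the last step left them, time stands still between calls to the robot, and variables do not carry over. Pictures are saved under pics/ and viewed, at most 18 in all, crops included, and the job is handed in when it is done.

Besides the shell and the picture viewer there is one more tool, called after "Emit:" as name(argument=value, ...), one argument or row to a line, values as JSON. move_arm: Moves the arm, as the interface text tells. Its arguments: {"type":"object","properties":{"fingers":{"type":"array","items":{"type":"number"}},"travel":{"type":"array","items":{"type":"array","items":{"type":"number"}}},"dr":{"type":"array","items":{"type":"array","items":{"type":"number"}}}},"required":["fingers","travel","dr"]}

```bash
mkdir -p pics
python3 - <<'E'
from bench import arm
import cv2,numpy as np
print(arm.read_state())
for n in("top","scene"):
    im=arm.get_image(n); m=arm.camera_model(n); cv2.imwrite(f"pics/{n}0.png",cv2.resize(im[:,:,::-1],(800,600),interpolation=cv2.INTER_CUBIC)); np.save(f"pics/{n}0.npy",im)
    print(n,m["intrinsics"],np.round(m["pose"],3),[k for k in m])
print(arm.camera_model("wrist"))
E
```

```text
{'clock': 0.0, 'joints': array([ 1.48261842e+00,  3.85577604e-01,  6.59603439e-03, -5.17206552e-04,
       -1.19399583e+00, -2.58604070e-01]), 'joint_vel': array([ 0.00016271, -0.00073795,  0.00033781, -0.00026358, -0.00127616,
        0.00129686]), 'joint_efforts': array([ 1.83671714e-04, -3.92286837e+01,  1.88403797e+01,  4.18612093e+00,
       -4.70003040e-03,  1.36151741e-06]), 'position': array([212.31215781, 587.60988593, 403.59408908]), 'ee_rot': array([ 9.84988326e-01, -1.72617354e-01, -1.46669740e-04,  1.10703710e-03]), 'contact_force': array([-0.42855512, -0.29982736, -0.16868935]), 'wrist_torque': array([ 0.01719433, -0.03120034,  0.00939007]), 'grasp_force': 0.0, 'gripper_width': 85.53233623033954}
top [[408.73059442   0.         251.6157725 ]
 [  0.         408.73059442 189.63808422]
 [  0.           0.           1.        ]] [[-2.200000e-02  9.850000e-01 -1.700000e-01  3.668940e+02]
 [-9.990000e-01 -2.700000e-02 -2.400000e-02  3.453200e+01]
 [-2.800000e-02  1.690000e-01  9.850000e-01  1.116639e+03]
 [ 0.000000e+00  0.000000e+00  0.000000e+00  1.000000e+00]] ['intrinsics
[... 223 characters left out ...]
80000e-01  5.970000e-01  8.713080e+02]
 [ 1.600000e-02  6.840000e-01  7.290000e-01  1.064570e+03]
 [ 0.000000e+00  0.000000e+00  0.000000e+00  1.000000e+00]] ['intrinsics', 'pose']
{'intrinsics': array([[309.19636365,   0.        , 257.45435884],
       [  0.        , 309.19636365, 192.28359186],
       [  0.        ,   0.        ,   1.        ]]), 'pose': array([[-3.40623388e-01,  8.99888673e-01,  2.72352865e-01,
         2.82379118e+02],
       [-9.40196912e-01, -3.26739004e-01, -9.62880581e-02,
         5.62993404e+02],
       [ 2.33977109e-03, -2.88863287e-01,  9.57367498e-01,
         3.73479635e+02],
       [ 0.00000000e+00,  0.00000000e+00,  0.00000000e+00,
         1.00000000e+00]])}
```

View pics/top0.png

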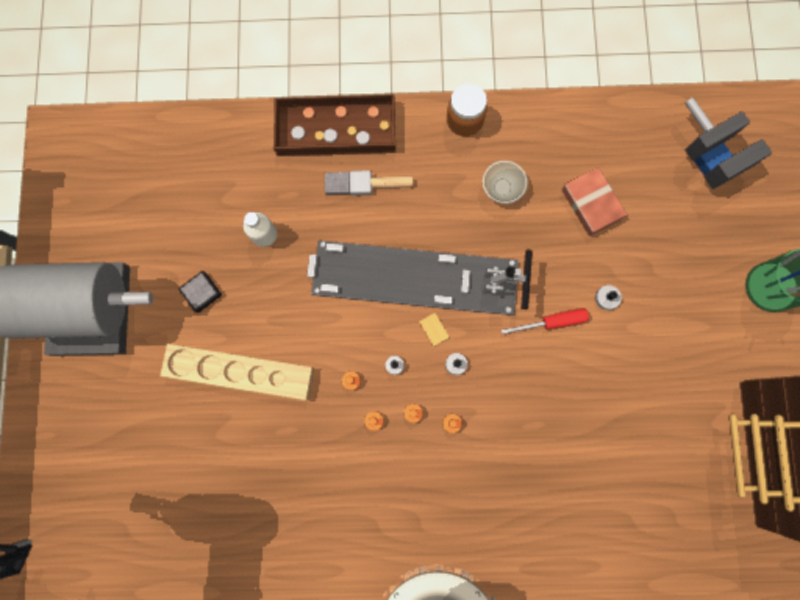

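View pics/scene0.png

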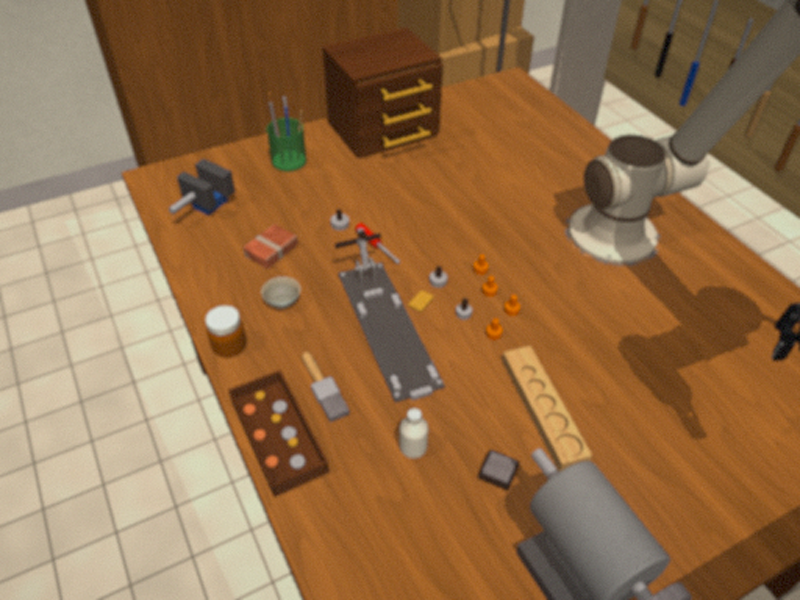

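The top view (800x600 scale) shows:
- The block is at (237,372), with its plain end to the right at (298,380).
- The jig plate is at (415,277), with the clamp at its right end and its bar at (527,279), thrown back.
- There are three steel dies at (395,365), (457,364) and (609,297), and four orange decoys.

The scene view shows the same things, with the steel dies at (464,309), (438,276) and (340,219).

```bash
cat > h.py <<'E'
from bench import arm
import cv2,numpy as np
def ray(m,uv):
    K,P=m["intrinsics"],m["pose"]
    d=np.linalg.inv(K)@[uv[0],uv[1],1.]
    return P[:3,3],P[:3,:3]@[d[0],-d[1],-d[2]]
def plane(m,uv,z):
    o,d=ray(m,uv); return o+d*(z-o[2])/d[2]
def tri(obs):
    A=np.zeros((3,3));b=np.zeros(3)
    for m,uv in obs:
        o,d=ray(m,uv); d=d/np.linalg.norm(d); Q=np.eye(3)-np.outer(d,d); A+=Q;b+=Q@o
    x=np.linalg.solve(A,b)
    return x,[np.linalg.norm(np.cross(x-ray(m,uv)[0],ray(m,uv)[1]/np.linalg.norm(ray(m,uv)[1]))) for m,uv in obs]
def proj(m,X):
    P=m["pose"]; c=P[:3,:3].T@(np.asarray(X,float)-P[:3,3]); q=m["intrinsics"]@[c[0],-c[1],-c[2]]; return q[:2]/q[2]
def blobs(mask,lo=10,hi=1e9):
    n,l,s,c=cv2.connectedComponentsWithStats(mask.astype(np.uint8))
    return [(c[i],s[i]) for i in range(1,n) if lo<=s[i][4]<=hi],l
def snap(name,tag,save=True):
    m=arm.camera_model(name); im=arm.get_image(name)
    if save: cv2.imwrite(f"pics/{tag}.png",cv2.resize(im[:,:,::-1],(800,600),interpolation=cv2.INTER_CUBIC))
    np.savez(f"pics/{tag}.npz",im=im,K=m["intrinsics"],P=m["pose"])
    return m,im
def load(tag):
    z=np.load(f"pics/{tag}.npz"); return {"intrinsics":z["K"],"pose":z["P"]},z["im"]
E
python3 - <<'E'
from h import *
ms={}
for n in("top","scene"):
    m,im=arm.camera_model(n),np.load(f"pics/{n}0.npy"); ms[n]=m
    hsv=cv2.cvtColor(im,cv2.COLOR_RGB2HSV)
    # rough
s=512/800
T,S=ms["top"],ms["scene"]
for name,a,b in [("dieA",(395,364),(464,300)),("dieB",(457,364),(438,268)),("dieC",(609,297),(340,212)),("bar",(527,279),(358,240)),
 ("endstop+",(312,266),(421,391)),("endstop-",(466,281),(373,293)),("blkc plain near",(309,398),(530,348)),("blk plain far",(312,369),(504,352)),("blk other low",(163,373),(588,457)),("blk other hi",(167,347),(561,466)),("brassoff",(434,329),(421,300))]:
    x,r=tri([(T,np.array(a)*s),(S,np.array(b)*s)]); print(name,x.round(1),np.round(r,1))
for a in [(395,365),(457,364),(609,297)]: print(plane(T,np.array(a)*s,16).round(1))
for a in [(334,246),(447,258),(329,288),(443,300),(312,266),(466,281)]: print("stop",plane(T,np.array(a)*s,18).round(1))
E
```

```text
dieA [438.4  59.4  39. ] [1.5 1.5]
dieB [437.1 -45.5  38.2] [3. 3.]
dieC [ 544.4 -307.4   38.4] [3.2 3.2]
bar [ 569.2 -161.5   79.1] [0.5 0.5]
endstop+ [616.  203.3  15.9] [1.2 1.2]
endstop- [581.9 -67.5  11.4] [0.6 0.6]
blkc plain near [382.7 210.1  18.2] [2. 2.]
blk plain far [434.1 201.8  25.2] [1.4 1.4]
blk other low [433.4 459.7  22.2] [1.3 1.3]
blk other hi [480.8 453.3  19.9] [4.5 4.5]
brassoff [499.4  -8.9   5.1] [0.9 0.9]
[437.  61.  16.]
[436.1 -45.3  16. ]
[ 545.4 -312.4   16. ]
stop [649.8 164.4  18. ]
stop [622.2 -34.9  18. ]
stop [574.2 173.7  18. ]
stop [547.5 -25.2  18. ]
stop [614.6 203.6  18. ]
stop [580.1 -66.5  18. ]
```

```bash
cat >> h.py <<'E'
from scipy.spatial.transform import Rotation as R
def go(p,yaw=None,quiet=False):
    """print travel/dr from the present pose to TCP p (mm), tool down with tool x at yaw (deg)"""
    s=arm.read_state(); R0=R.from_quat(s["ee_rot"]); 
    x=R0.as_matrix()[:,0]
    if yaw is None: yaw=np.degrees(np.arctan2(x[1],x[0]))
    c,sn=np.cos(np.radians(yaw)),np.sin(np.radians(yaw))
    R1=R.from_matrix(np.array([[c,sn,0],[sn,-c,0],[0,0,-1]]))
    t=R0.inv().apply(np.asarray(p,float)-s["position"]); d=(R0.inv()*R1).as_rotvec()
    print("travel",t.round(1),"dr",d.round(4),"| now",s["position"].round(1),"yaw",np.degrees(np.arctan2(x[1],x[0])).round(2),"q6",s["joints"][5].round(2),"t",round(s["clock"],1))
E
python3 -c "
from h import *
go([433,331,330],-101.1)"
```

```text
travel [294.8 166.2  74.1] dr [ 0.0016 -0.0015  1.4176] | now [212.3 587.6 403.7] yaw -19.88 q6 -0.26 t 0.1
```

Emit:
move_arm(
  fingers=[85,85,85,85,85,85,85,85,85,85],
  travel=[
    [295,166,74],
    [295,166,74],
    [295,166,74],
    [295,166,74],
    [295,166,74],
    [295,166,74],
    [295,166,74],
    [295,166,74],
    [295,166,74],
    [295,166,74],
  ],
  dr=[
    [0,0,1.417],
    [0,0,1.417],
    [0,0,1.417],
    [0,0,1.417],
    [0,0,1.417],
    [0,0,1.417],
    [0,0,1.417],
    [0,0,1.417],
    [0,0,1.417],
    [0,0,1.417],
  ],
)

```text
clock: 1.1
position: [433.8, 330.7, 330.1]
ee_rot: [-0.633, 0.774, -0.0, -0.001]
contact_force: [-0.8, 0.1, 0.7]
gripper_width: 85.0
grasp_force: 0.0
```

```bash
python3 -c "
from h import *
snap('wrist','w1'); go([433,331,330],-101.1)"
```

```text
travel [0.  0.6 0.2] dr [ 0.0006 -0.001  -0.005 ] | now [433.6 330.9 330.2] yaw -101.39 q6 -1.15 t 1.1
```

View pics/w1.png

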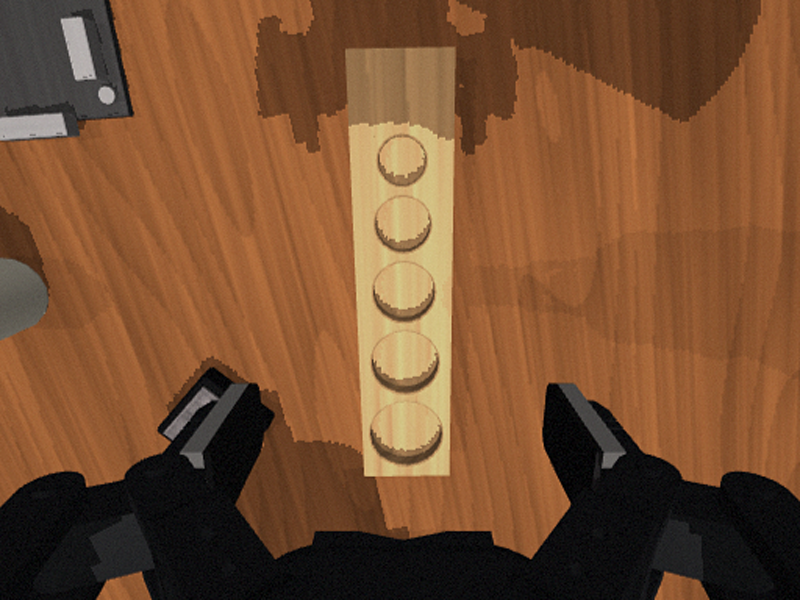

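The wrist view shows the block top with corners at about (346,47), (455,47), (450,476) and (365,476). The five pockets are clear, smallest at the top. Next I'll fit the corners and get the height from the top view.

Run:
```python
from h import *
s=512/800
W,im=load("w1"); T=arm.camera_model("top"); ti=np.load("pics/top0.npy"); S=arm.camera_model("scene")
def blockquad(im,roi):
    h=cv2.cvtColor(im,cv2.COLOR_RGB2HSV); m=((h[...,0]>15)&(h[...,0]<32)&(h[...,1]<175)&(h[...,2]>80)).astype(np.uint8)
    z=np.zeros_like(m); x0,y0,x1,y1=roi; z[y0:y1,x0:x1]=m[y0:y1,x0:x1]
    z=cv2.morphologyEx(z,cv2.MORPH_OPEN,np.ones((2,2)))
    cs,_=cv2.findContours(z,0,2); c=max(cs,key=cv2.contourArea); 
    hull=cv2.convexHull(c)
    return cv2.contourArea(hull),cv2.approxPolyDP(hull,4,True)[:,0,:],cv2.minAreaRect(c)
print(blockquad(im,(200,20,320,320)))
print(blockquad(ti,(95,215,205,262)))
c=np.array([(346,47),(455,47),(450,476),(365,476)])*s
P=[plane(W,u,28) for u in c]; 
for p in P: print(p.round(1))
P=np.array(P); print("centre",P.mean(0),"len",np.linalg.norm(P[0]-P[3]),np.linalg.norm(P[1]-P[2]),"w",np.linalg.norm(P[0]-P[1]),np.linalg.norm(P[2]-P[3]))
d=(P[2]+P[3]-P[0]-P[1]); print("ang",np.degrees(np.arctan2(d[1],d[0])))
tc=np.array([(309,398),(312,369),(167,347),(163,373)])*s
for a,b in [(1,0),(0,1),(3,2),(2,3)]: print(tri([(W,c[b]),(T,tc[a])]))
```

```text
(13804.5, array([[268,  77],
       [291,  90],
       [288, 304],
       [234, 305],
       [224,  82]], dtype=int32), ((257.5, 191.0), (228.0, 67.0), 90.0))
(2031.0, array([[107, 223],
       [199, 236],
       [197, 256],
       [104, 241]], dtype=int32), ((152.0675811767578, 238.59458923339844), (95.35140991210938, 21.536266326904297), 9.462321281433105))
[437.4 201.6  28. ]
[383.1 212.6  28. ]
[429.1 463.7  28. ]
[484.  452.5  28. ]
centre [433.4036729  332.60805877  28.        ] len 255.19014821885276 255.2851419747815 w 55.35420219169383 56.05021007356005
ang 79.55650142040884
(array([435.00658385, 201.98814633,  29.61591841]), [np.float64(2.288933183507786), np.float64(2.2889331835077855)])
(array([382.9171821 , 209.88617178,  15.99329713]), [np.float64(1.5516513603043147), np.float64(1.551651360304342)])
(array([429.85291419, 452.11227428,  43.6355551 ]), [np.float64(1.2900806106748957), np.float64(1.2900806106748346)])
(array([479.10570394, 449.0187023 ,  35.01564868]), [np.float64(3.563835006821124), np.float64(3.5638350068211873)])
```

```bash
python3 -c "
from h import *
go([433.4,332.6,176],-100.44)"
```

```text
travel [ -1.8   0.4 154.2] dr [ 0.0007 -0.001  -0.0165] | now [433.6 330.9 330.2] yaw -101.39 q6 -1.15 t 1.1
```

Emit:
move_arm(
  fingers=[85,85,85,85,85,85,50,50,50,50],
  travel=[
    [-1.8,0.4,40],
    [-1.8,0.4,80],
    [-1.8,0.4,120],
    [-1.8,0.4,145],
    [-1.8,0.4,154],
    [-1.8,0.4,154],
    [-1.8,0.4,154],
    [-1.8,0.4,154],
    [-1.8,0.4,154],
    [-1.8,0.4,154],
  ],
  dr=[
    [0,0,-0.0165],
    [0,0,-0.0165],
    [0,0,-0.0165],
    [0,0,-0.0165],
    [0,0,-0.0165],
    [0,0,-0.0165],
    [0,0,-0.0165],
    [0,0,-0.0165],
    [0,0,-0.0165],
    [0,0,-0.0165],
  ],
)

```text
clock: 2.15
position: [433.7, 333.9, 178.7]
ee_rot: [-0.642, 0.766, 0.0, 0.002]
contact_force: [-2.0, 0.2, 6.3]
gripper_width: 55.2
grasp_force: 66.2
```

Emit:
move_arm(
  fingers=[50,50,50,50,50,50],
  travel=[
    [0,0,0],
    [0,0,0],
    [0,0,-30],
    [0,0,-60],
    [0,0,-100],
    [0,0,-100],
  ],
  dr=[
    [0,0,0],
    [0,0,0],
    [0,0,0],
    [0,0,0],
    [0,0,0],
    [0,0,0],
  ],
)

```text
clock: 2.75
position: [434.4, 334.4, 282.6]
ee_rot: [-0.643, 0.766, 0.001, 0.006]
contact_force: [0.5, 1.0, -2.6]
gripper_width: 54.8
grasp_force: 65.4
```

```bash
python3 -c "
from h import *
go([450,80,350],-97.2)"
```

```text
travel [247.1 -60.1 -69.7] dr [-0.0068  0.0106 -0.0496] | now [434.4 334.4 282.6] yaw -100.04 q6 -1.13 t 2.8
```

Emit:
move_arm(
  fingers=[50,50,50,50,50,50,50,50,50],
  travel=[
    [30,-8,-35],
    [65,-16,-70],
    [100,-25,-70],
    [140,-35,-70],
    [180,-45,-70],
    [215,-52,-70],
    [247,-60,-70],
    [247,-60,-70],
    [247,-60,-70],
  ],
  dr=[
    [0,0,0],
    [0,0,0],
    [0,0,-0.02],
    [0,0,-0.05],
    [0,0,-0.05],
    [0,0,-0.05],
    [0,0,-0.05],
    [0,0,-0.05],
    [0,0,-0.05],
  ],
)

```text
clock: 3.65
position: [448.7, 78.7, 346.3]
ee_rot: [-0.66, 0.751, 0.0, -0.0]
contact_force: [-0.2, 0.4, -2.4]
gripper_width: 54.9
grasp_force: 65.3
```

```bash
python3 -c "
from h import *
snap('wrist','w2'); go([450,80,350],-97.2)"
```

```text
travel [-0.7 -1.1 -3.6] dr [ 0.0004  0.0002 -0.0016] | now [448.8  79.4 346.4] yaw -97.29 q6 -0.66 t 3.7
```

View pics/w2.png

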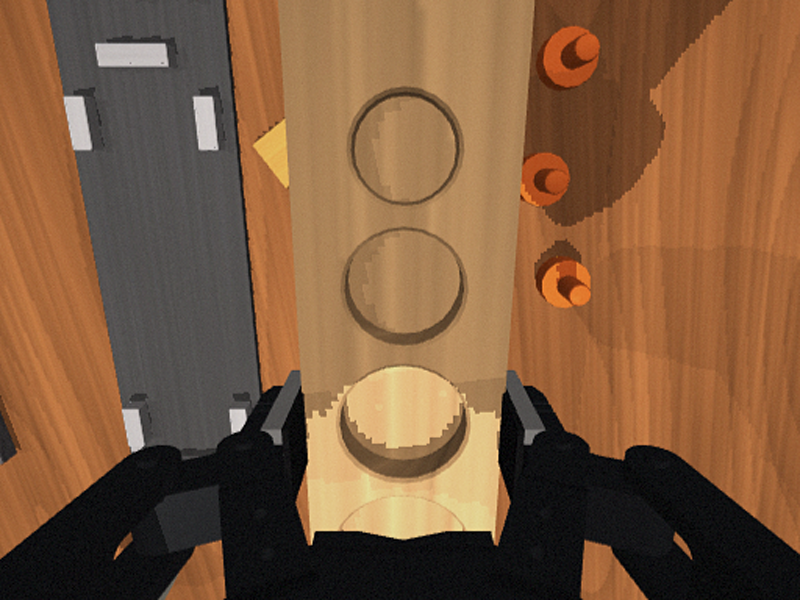

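The wrist view shows the held block in the centre, with the jig at left. The stops are at (133,54), (78,123), (206,123), (134,428) and (239,423). The last is partly hidden by a finger, so I'll measure them by mask.

Run:
```python
from h import *
W,im=load("w2"); T=arm.camera_model("top"); ti=np.load("pics/top0.npy")
for tag,m,i,roi in(("w",W,im,(0,0,180,300)),("t",T,ti,(190,145,310,205))):
    h=cv2.cvtColor(i,cv2.COLOR_RGB2HSV); k=((h[...,1]<40)&(h[...,2]>(165 if tag=="w" else 150))); z=np.zeros_like(k); x0,y0,x1,y1=roi; z[y0:y1,x0:x1]=k[y0:y1,x0:x1]
    bs,l=blobs(z,6)
    for c,s in bs:
        r=cv2.minAreaRect(np.argwhere(l==l[tuple(np.argwhere((l>0))[0])])[:, ::-1].astype(np.float32)) if 0 else None
        print(tag,c.round(1),s,plane(m,c,18).round(1))
```

```text
w [83.8 34.5] [ 61  28  47  14 623] [582.9 -66.8  18. ]
w [49.4 78.4] [ 41  62  18  34 413] [624.2 -35.8  18. ]
w [131.2  78.4] [124  62  16  34 415] [550.8 -26.3  18. ]
w [ 85.  274.2] [ 78 262  14  27 260] [650.2 163.6  18. ]
w [151.5 268.1] [147 262  11  15 130] [576.5 165.6  18. ]
t [206. 156.] [205 155   3   3   9] [654.6 186.   18. ]
t [213.9 157.7] [209 156  11   5  44] [649.2 164.1  18. ]
t [199.1 169.6] [197 163   5  14  54] [616.5 205.2  18. ]
t [285.9 164.8] [281 163  11   5  45] [623.3 -34.4  18. ]
t [297.5 179.6] [295 173   6  14  63] [580.9 -64.4  18. ]
t [209.  184.1] [201 182  15   5  56] [574.9 178.1  18. ]
t [282.9 191.1] [278 189  11   5  48] [550.  -23.5  18. ]
```

Run:
```python
from h import *
s=512/800
W,im=load("w2"); z=346.4-150.7; tcp=np.array([448.8,79.4]); R0=R.from_quat(arm.read_state()["ee_rot"]).as_matrix()
for n,uv,bx in(("p1",(405.5,146),-72),("p2",(405.5,285.5),-37.5)):
    p=plane(W,np.array(uv)*s,z); d=(R0.T@np.r_[p[:2]-tcp,0]); print(n,p.round(1),"tool",d.round(2),"blockcentre x off in tool x",d[0]+bx)
a=[plane(W,np.array(u)*s,z) for u in((279,0),(300,370),(537,0),(515,370))]
for i in(0,2): d=a[i]-a[i+1]; print("edge ang",np.degrees(np.arctan2(d[1],d[0])))
print("width",np.linalg.norm(a[0]-a[2]),"mid",[(R0.T@np.r_[(a[i]+a[i+2])[:2]/2-tcp,0]).round(2) for i in(0,1)])
print("pocket dia",[np.linalg.norm(plane(W,np.array(q)*s,z)-plane(W,np.array(r)*s,z)) for q,r in(((348,146),(463,146)),((344,286),(467,286)))])
go([600.3,68.3,346],-97.4)
```

```text
p1 [439.    4.4 195.7] tool [ 7.565e+01  1.600e-01 -2.000e-02] blockcentre x off in tool x 3.645486826273469
p2 [443.4  38.4 195.7] tool [ 4.14e+01  1.60e-01 -1.00e-02] blockcentre x off in tool x 3.9041640905876562
edge ang -97.91545215846166
edge ang -96.66964436432914
width 56.520747225907535 mid [array([ 1.0611e+02,  7.2000e-01, -2.0000e-02]), array([17.64,  0.71, -0.  ])]
pocket dia [np.float64(27.282572493577067), np.float64(31.701902306744067)]
travel [  -8.2 -151.6    0.3] dr [0.0004 0.0002 0.0019] | now [448.8  79.4 346.4] yaw -97.29 q6 -0.66 t 3.7
```

Emit:
move_arm(
  fingers=[50,50,50,50,50,50,50,50,50,50],
  travel=[
    [-3,-40,0],
    [-6,-80,0],
    [-11,-120,20],
    [-11.2,-151,60],
    [-11.2,-151.6,100],
    [-11.2,-151.6,130],
    [-11.2,-151.6,142],
    [-11.2,-151.6,142],
    [-11.2,-151.6,142],
    [-11.2,-151.6,142],
  ],
  dr=[
    [0,0,0.002],
    [0,0,0.002],
    [0,0,0.002],
    [0,0,0.002],
    [0,0,0.002],
    [0,0,0.002],
    [0,0,0.002],
    [0,0,0.002],
    [0,0,0.002],
    [0,0,0.002],
  ],
)

```text
clock: 4.7
position: [601.6, 72.2, 207.0]
ee_rot: [-0.661, 0.751, -0.001, 0.002]
contact_force: [-0.9, 0.0, -2.5]
gripper_width: 54.8
grasp_force: 65.3
```

```bash
python3 -c "
from h import *
snap('wrist','w3'); go([600.7,71.3,203],-97.4)"
```

```text
travel [0.8 0.7 4. ] dr [-0.0039  0.0019  0.0014] | now [601.5  72.  207. ] yaw -97.32 q6 -0.51 t 4.8
```

View pics/w3.png

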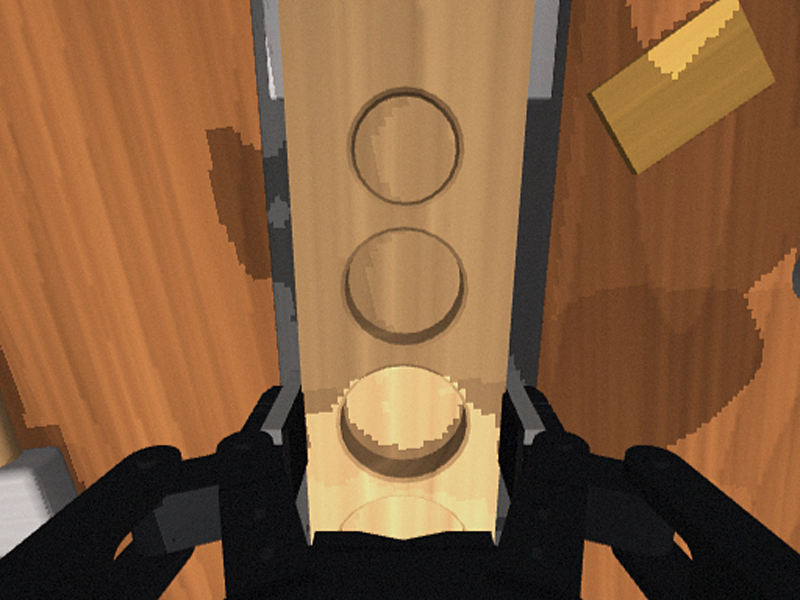

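The held block is over the jig. The inner ends of the two clamp-side stops show at row 97, at columns 270 and 527-552. The pockets are at (405,146) and (405,285).

Run:
```python
from h import *
s=512/800
W,im=load("w3"); u=np.array([np.cos(np.radians(82.6)),np.sin(np.radians(82.6))]); v=np.array([-u[1],u[0]])
hm=np.array([600.3,68.3])
for n,uv,z in(("p1",(405.5,146),56.3),("p2",(405.5,285.5),56.3),("stopL",(274,98),18),("stopR",(550,98),18),("eL",(279,0),56.3),("eR",(537,0),56.3),("eL2",(300,370),56.3),("eR2",(515,370),56.3),("plateL",(252,0),6),("plateR",(571,0),6),("plateL2",(281,385),6),("plateR2",(540,385),6)):
    p=plane(W,np.array(uv)*s,z)[:2]-hm; print(n,(p@u).round(1),(p@v).round(1))
```

```text
p1 -70.6 -1.7
p2 -36.4 -1.6
stopL -85.1 -41.7
stopR -85.2 42.4
eL -101.1 -29.5
eR -101.1 27.0
eL2 -12.5 -30.2
eR2 -12.6 28.3
plateL -114.6 -49.4
plateR -114.6 49.7
plateL2 17.4 -49.8
plateR2 17.2 51.1
```

```bash
python3 -c "
from h import *
go([600,70.9,185],-97.5)"
```

```text
travel [ 1.4  1.4 22. ] dr [-0.0039  0.0019  0.0031] | now [601.5  72.  207. ] yaw -97.32 q6 -0.51 t 4.8
```

Emit:
move_arm(
  fingers=[50,50,50,50,50,50],
  travel=[
    [1.4,1.4,2],
    [1.4,1.4,8],
    [1.4,1.4,14],
    [1.4,1.4,19],
    [1.4,1.4,22],
    [1.4,1.4,22],
  ],
  dr=[
    [-0.004,0.002,0.003],
    [-0.004,0.002,0.003],
    [-0.004,0.002,0.003],
    [-0.004,0.002,0.003],
    [-0.004,0.002,0.003],
    [-0.004,0.002,0.003],
  ],
)

```text
clock: 5.35
position: [599.1, 70.3, 184.9]
ee_rot: [-0.659, 0.752, 0.001, -0.002]
contact_force: [-6.1, -0.3, 12.3]
gripper_width: 54.7
grasp_force: 67.3
```

Emit:
move_arm(
  fingers=[80,80,80,80,80,80,80,80,80,80],
  travel=[
    [0,0,0],
    [0,0,0],
    [0,0,0],
    [0,0,0],
    [0,0,-30],
    [0,0,-70],
    [0,0,-110],
    [0,0,-150],
    [0,0,-170],
    [0,0,-170],
  ],
  dr=[
    [0,0,0],
    [0,0,0],
    [0,0,0],
    [0,0,0],
    [0,0,0],
    [0,0,0],
    [0,0,0],
    [0,0,0],
    [0,0,0],
    [0,0,0],
  ],
)

```text
clock: 6.35
position: [600.8, 70.7, 356.8]
ee_rot: [-0.659, 0.752, -0.001, 0.002]
contact_force: [0.1, 1.1, -0.2]
gripper_width: 80.0
grasp_force: 0.0
```

```bash
python3 -c "
from h import *
snap('wrist','w4'); go([600,70.9,185],-97.5)"
```

```text
travel [ -0.3  -0.  169.2] dr [ 0.001  -0.0002 -0.0007] | now [600.1  70.6 354.2] yaw -97.54 q6 -0.52 t 6.4
```

View pics/w4.png

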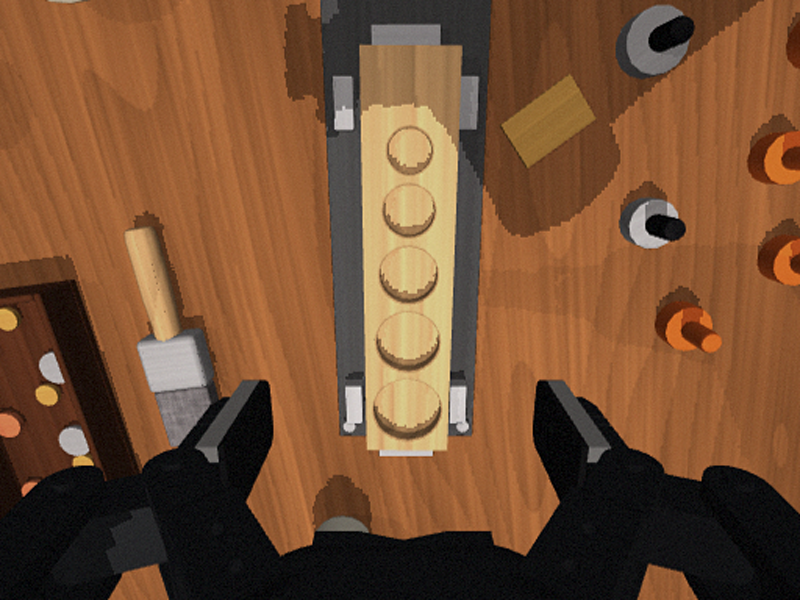

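The block sits between the stops and looks level. The pockets are at (410,149), (409,209), (408,272), (408,338) and (407,407). Two dies are visible at right.

Run:
```python
from h import *
s=512/800
W,im=load("w4"); u=np.array([np.cos(np.radians(82.6)),np.sin(np.radians(82.6))]); v=np.array([-u[1],u[0]])
hm=np.array([600.3,68.3])
for n,uv,z in(("p1",(410,149.5),34),("p2",(409,209.5),34),("p3",(408.5,272),34),("p4",(408,339),34),("p5",(407.5,406),34),("TL",(360,45),34),("TR",(462,45),34),("BL",(367,450),34),("BR",(447,450),34),("stopL",(343.5,102),18),("stopR",(470,102),18),("stopL+",(353.5,404),18),("stopR+",(458.5,404),18),("end-",(406,34),18)):
    q=plane(W,np.array(uv)*s,z)[:2]; p=q-hm; print(n,q.round(1),(p@u).round(1),(p@v).round(1))
# dies
h=cv2.cvtColor(im,cv2.COLOR_RGB2HSV)
k=(h[...,1]<45)&(h[...,2]>70); k[:, :385]=0; k[180:]=0
bs,l=blobs(k,80)
for c,st in bs:
    i=l[int(c[1]),int(c[0])]; pts=np.argwhere(l==i)[:,::-1].astype(np.float32) if i else None
    print(c,st, None if pts is None else cv2.minEnclosingCircle(pts), plane(W,c,16).round(1))
```

```text
p1 [588.3  -3.9] -73.2 2.6
p2 [593.2  30. ] -38.9 2.1
p3 [598.4  68. ] -0.5 1.8
p4 [604.4 112.2] 44.0 1.6
p5 [611.  160.3] 92.6 1.3
TL [608.4 -61.5] -127.6 -24.8
TR [553.3 -54.1] -127.5 30.8
BL [643.4 190.6] 126.9 -27.0
BR [588.1 197.9] 126.9 28.8
stopL [623.8 -35.9] -100.3 -36.7
stopR [549.4 -26.1] -100.1 38.3
stopL+ [650.  162.5] 99.8 -37.1
stopR+ [575.7 172.3] 99.9 37.8
end- [582.4 -66.9] -136.4 0.4
[417.23329908  26.48715313] [401   4  40  44 973] None [442.1 -44.8  16. ]
[415.01701323 141.96786389] [402 127  32  32 529] None [442.6  59.7  16. ]
```

```bash
python3 -c "
from h import *
go([600.7,-165.5,300],-7.4);print(arm.read_state()['joints'].round(2))"
```

```text
travel [234.  -31.6  54.2] dr [ 1.0000e-03  7.0000e-04 -1.5732e+00] | now [600.1  70.6 354.2] yaw -97.54 q6 -0.52 t 6.4
[ 0.38  0.39 -0.12 -0.   -1.06 -0.52]
```

Emit:
move_arm(
  fingers=[60,60,60,50,40,40,40,30,30,30],
  travel=[
    [30,-4,0],
    [70,-9,0],
    [110,-15,0],
    [150,-20,0],
    [190,-26,20],
    [234,-32,40],
    [234,-32,54],
    [234,-32,54],
    [234,-32,54],
    [234,-32,54],
  ],
  dr=[
    [0,0,-0.14],
    [0,0,-0.28],
    [0,0,-0.42],
    [0,0,-0.56],
    [0,0,-0.7],
    [0,0,-0.84],
    [0,0,-0.98],
    [0,0,-1.12],
    [0,0,-1.26],
    [0,0,-1.4],
  ],
)

```text
clock: 7.4
position: [600.3, -166.0, 296.4]
ee_rot: [0.989, -0.148, -0.004, 0.001]
contact_force: [0.4, 0.2, 0.6]
gripper_width: 29.9
grasp_force: 0.0
```

Emit:
move_arm(
  fingers=[26,26,26],
  travel=[
    [0,0,0],
    [0,0,0],
    [0,0,0],
  ],
  dr=[
    [0,0,-0.14],
    [0,0,-0.173],
    [0,0,-0.173],
  ],
)

```text
clock: 7.7
position: [600.4, -165.7, 296.9]
ee_rot: [0.998, -0.065, -0.004, 0.001]
contact_force: [-0.1, -0.5, -0.0]
gripper_width: 25.9
grasp_force: 0.0
```

```bash
python3 -c "
from h import *
snap('wrist','w5'); go([600.7,-165.5,234],-7.4);print(arm.read_state()['joints'].round(2),arm.read_state()['gripper_width'])"
```

```text
travel [ 0.7 -0.3 63.2] dr [ 0.0021  0.0074 -0.0013] | now [ 600.4 -165.7  297.2] yaw -7.47 q6 1.45 t 7.8
[-0.01  0.47 -0.14  0.   -0.97  1.45] 26.006643542096747
```

View pics/w5.png

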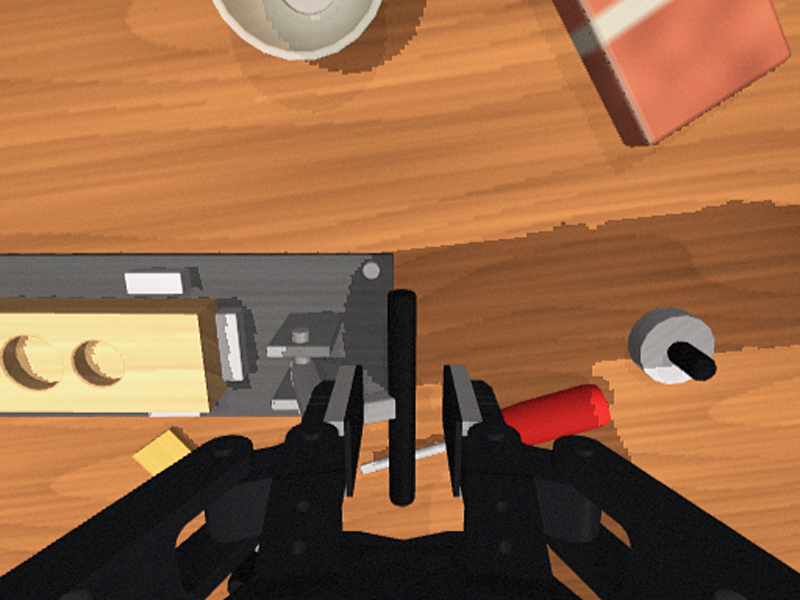

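Emit:
move_arm(
  fingers=[26,26,26,26,18,18,18],
  travel=[
    [0.7,0,20],
    [0.7,0,40],
    [0.7,0,55],
    [0.7,0,62],
    [0.7,0,62],
    [0.7,0,62],
    [0.7,0,62],
  ],
  dr=[
    [0.002,0.007,0],
    [0.002,0.007,0],
    [0.002,0.007,0],
    [0.002,0.007,0],
    [0.002,0.007,0],
    [0.002,0.007,0],
    [0.002,0.007,0],
  ],
)

```text
clock: 8.45
position: [601.6, -165.9, 238.0]
ee_rot: [0.998, -0.065, 0.002, 0.0]
contact_force: [0.9, 0.1, 0.6]
gripper_width: 18.1
grasp_force: 0.0
```

Emit:
move_arm(
  fingers=[18,18,18,18,18,18,18,18,18,18],
  travel=[
    [0,-5,-7],
    [0,-12,-13],
    [0,-18,-18],
    [0,-24,-21],
    [0,-32,-24],
    [0,-39,-26],
    [0,-47,-27],
    [0,-54,-26],
    [0,-62,-25],
    [0,-68,-23],
  ],
  dr=[
    [0,0,0],
    [0,0,0],
    [0,0,0],
    [0,0,0],
    [0,0,0],
    [0,0,0],
    [0,0,0],
    [0,0,0],
    [0,0,0],
    [0,0,0],
  ],
)

```text
clock: 9.45
position: [610.0, -97.2, 259.4]
ee_rot: [0.998, -0.064, 0.001, -0.0]
contact_force: [-0.4, 1.4, -0.8]
gripper_width: 17.8
grasp_force: 0.4
```

Emit:
move_arm(
  fingers=[18,18,18,18,18,18,18,18,26,26],
  travel=[
    [0,-4,2],
    [0,-9,4],
    [0,-13,7],
    [0,-17,10],
    [0,-21,13],
    [0,-25,17],
    [0,-26,18],
    [0,-26,18],
    [0,-26,18],
    [0,-26,18],
  ],
  dr=[
    [0,0,0],
    [0,0,0],
    [0,0,0],
    [0,0,0],
    [0,0,0],
    [0,0,0],
    [0,0,0],
    [0,0,0],
    [0,0,0],
    [0,0,0],
  ],
)

```text
clock: 10.45
position: [613.4, -72.9, 242.3]
ee_rot: [0.998, -0.065, 0.002, 0.0]
contact_force: [-0.4, 0.3, 0.3]
gripper_width: 25.9
grasp_force: 0.0
```

Emit:
move_arm(
  fingers=[26,26,26,26,26],
  travel=[
    [0,0,-25],
    [0,0,-55],
    [0,0,-90],
    [0,0,-100],
    [0,0,-100],
  ],
  dr=[
    [0,0,0],
    [0,0,0],
    [0,0,0],
    [0,0,0],
    [0,0,0],
  ],
)

```text
clock: 10.95
position: [613.3, -72.8, 344.3]
ee_rot: [0.998, -0.065, 0.004, -0.0]
contact_force: [-0.1, -0.1, -0.8]
gripper_width: 26.0
grasp_force: 0.0
```

```bash
python3 -c "
from h import *
snap('wrist','w6'); go([470,10,340],-7.4)
snap('top','t6')"
```

```text
travel [-152.3  -63.5    1.7] dr [-0.0008 -0.0038 -0.0006] | now [612.8 -72.7 342.3] yaw -7.44 q6 1.3 t 11.0
```

View pics/w6.png

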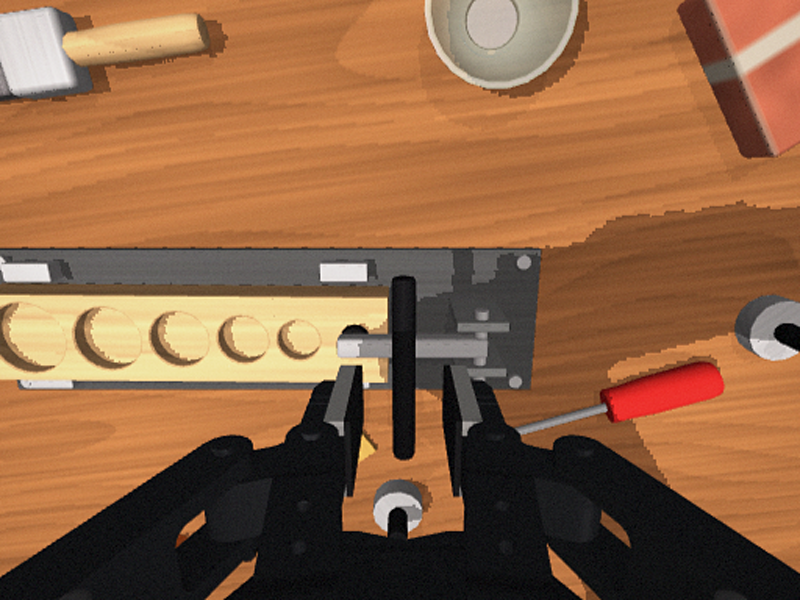

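The clamp is shut: the arm is level, with the foot on the land at (355,345) and the bar at (403,365). Next I'll size the dies from their silhouettes.

```bash
cat >> h.py <<'E'
def dies(tag,roi=None,lo=60,vmin=60):
    m,im=load(tag); h=cv2.cvtColor(im,cv2.COLOR_RGB2HSV)
    k=((h[...,1]<60)&(h[...,2]>vmin)).astype(np.uint8)
    if roi: z=np.zeros_like(k); x0,y0,x1,y1=roi; z[y0:y1,x0:x1]=k[y0:y1,x0:x1]; k=z
    n,l,s,c=cv2.connectedComponentsWithStats(k)
    for i in range(1,n):
        if s[i][4]<lo: continue
        pts=np.argwhere(l==i)[:,::-1].astype(float)
        q=np.array([plane(m,p,16)[:2] for p in pts]); f=m["pose"][:2,3]; d=q.mean(0)-f; d/=np.linalg.norm(d); e=np.array([-d[1],d[0]])
        w=q@e; r=q@d; px=np.linalg.norm(plane(m,c[i]+[1,0],16)-plane(m,c[i],16))
        D=w.max()-w.min()+px; far=r.max()+px/2  # far edge of silhouette = top rim
        ctr=e*(w.max()+w.min())/2+d*(far-D/2)
        print(tag,c[i].round(0),"area",s[i][4],"D",D.round(1),"radial",(r.max()-r.min()+px).round(1),"ctr",ctr.round(1))
E
python3 - <<'E'
from h import *
dies("w4",(385,0,460,180)); dies("w5",(395,190,470,250)); dies("w6",(225,300,300,345)); dies("w6",(465,180,512,240))
E
```

```text
w4 [417.  26.] area 992 D 37.0 radial 35.1 ctr [441.  -44.7]
w4 [414. 142.] area 610 D 32.0 radial 35.3 ctr [441.8  60.4]
w5 [427. 219.] area 1648 D 41.7 radial 48.8 ctr [ 549.4 -312.2]
w6 [254. 321.] area 705 D 36.0 radial 45.2 ctr [440.8 -45.4]
w6 [491. 208.] area 1153 D 42.0 radial 52.0 ctr [ 548.9 -312.1]
```

The sizes come out as A = 32 (die3), B = 37 (die4) and C = 42 (die5), so dies 1 and 2 are missing. Now I'll go over die3.

```bash
python3 -c "
from h import *
go([441,60,270],-7.4)"
```

```text
travel [-187.4 -109.3   70.8] dr [-0.0002 -0.0012 -0.0007] | now [612.5 -72.7 341. ] yaw -7.44 q6 1.3 t 11.1
```

Emit:
move_arm(
  fingers=[30,40,45,45,45,45,45,45],
  travel=[
    [-40,-23,0],
    [-80,-46,10],
    [-120,-70,30],
    [-155,-90,50],
    [-187,-109,70],
    [-187,-109,70],
    [-187,-109,70],
    [-187,-109,70],
  ],
  dr=[
    [0,0,0],
    [0,0,0],
    [0,0,0],
    [0,0,0],
    [0,0,0],
    [0,0,0],
    [0,0,0],
    [0,0,0],
  ],
)

```text
clock: 11.85
position: [442.6, 59.6, 271.3]
ee_rot: [0.998, -0.065, 0.002, 0.0]
contact_force: [-0.1, 0.8, -0.5]
gripper_width: 44.6
grasp_force: 0.0
```

```bash
python3 -c "
from h import *
snap('wrist','w7'); go([441,60,270],-7.4)"
```

```text
travel [-1.8 -0.4  1.5] dr [-0.0002 -0.0036 -0.001 ] | now [442.8  59.4 271.5] yaw -7.46 q6 0.94 t 11.9
```

View pics/w7.png

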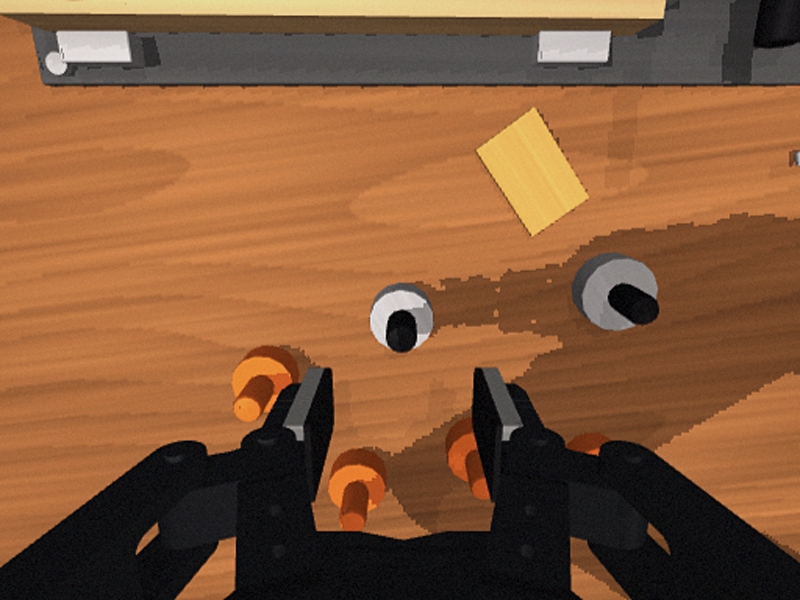

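Die3's disc is at (402,318) with its knob top at about (402,338). Die4 is at (617,293), and orange decoys are nearby at (265,385) and (357,488).

Run:
```python
from h import *
dies("w7",(220,160,300,230)); dies("w7",(350,150,440,230))
s=512/800
W,_=load("w7"); W4,_=load("w4")
def kt(tag,roi):
    m,im=load(tag); x0,y0,x1,y1=roi; g=im[y0:y1,x0:x1].max(2); k=g<40
    bs,l=blobs(k,30); c,st=max(bs,key=lambda b:b[1][4]); i=l[int(round(c[1])),int(round(c[0]))]; p=np.argwhere(l==i)[:,::-1]+[x0,y0]
    return m,p
for nm,r7,r4 in(("die3",(235,175,280,232),(395,125,445,160)),("die4",(365,155,430,215),(400,0,450,45))):
    obs=[]
    for t,r in(("w7",r7),("w4",r4)):
        m,p=kt(t,r); f=proj(m,np.r_[m["pose"][:2,3],0]); 
        # knob leans away from the camera foot; take 7 px-radius cap at the far end
        q=p-p.mean(0); _,_,V=np.linalg.svd(q,full_matrices=False); a=V[0]*np.sign(V[0]@(p.mean(0)-f)); w=np.ptp(q@V[1])+1; tip=p.mean(0)+a*((q@a).max()+.5-w/2)
        obs.append((m,tip)); print(nm,t,tip.round(1),"w",w.round(1),plane(m,tip,42).round(1))
    x,e=tri(obs); print(nm,"knob top",x.round(1),np.round(e,1))
for c in((268,365),(357,470),(247,408),(352,520)): print("orange",plane(W,np.array(c)*s,16 if c[1]in(365,470) else 42).round(1))
```

```text
w7 [257. 199.] area 962 D 30.9 radial 34.0 ctr [440.7  61. ]
w7 [391. 183.] area 1453 D 36.9 radial 41.3 ctr [440.5 -44.1]
die3 w7 [256.5 214.5] w 20.1 [441.8  60.8  42. ]
die3 w4 [430.9 146.1] w 15.3 [440.6  60.2  42. ]
die3 knob top [441.8  60.3  43.3] [0.6 0.6]
die4 w7 [410.8 197. ] w 21.0 [440.7 -44.3  42. ]
die4 w4 [436.   17.8] w 17.0 [439.6 -45.6  42. ]
die4 knob top [439.3 -45.6  40.1] [0.7 0.7]
orange [424.8 131.   16. ]
orange [357.6  96.   16. ]
orange [415.5 135.8  42. ]
orange [347.6  97.7  42. ]
```

```bash
python3 -c "
from h import *
go([441.2,60.7,193],-7.4)"
```

```text
travel [-2.  -1.1 78.5] dr [-0.0002 -0.0036 -0.001 ] | now [442.8  59.4 271.5] yaw -7.46 q6 0.94 t 11.9
```

Emit:
move_arm(
  fingers=[45,45,45,45,45,5,5,5,5,5],
  travel=[
    [-2,-1,25],
    [-2,-1,50],
    [-2,-1,70],
    [-2,-1,78],
    [-2,-1,78],
    [-2,-1,78],
    [-2,-1,78],
    [-2,-1,78],
    [-2,-1,78],
    [-2,-1,78],
  ],
  dr=[
    [0,0,0],
    [0,0,0],
    [0,0,0],
    [0,0,0],
    [0,0,0],
    [0,0,0],
    [0,0,0],
    [0,0,0],
    [0,0,0],
    [0,0,0],
  ],
)

```text
clock: 12.9
position: [440.8, 60.9, 194.4]
ee_rot: [0.998, -0.064, 0.003, -0.0]
contact_force: [-0.2, -1.8, 6.7]
gripper_width: 11.7
grasp_force: 58.7
```

Emit:
move_arm(
  fingers=[5,5,5,5,5,5,5],
  travel=[
    [0,0,0],
    [0,0,0],
    [0,0,-30],
    [0,0,-70],
    [0,0,-100],
    [0,0,-100],
    [0,0,-100],
  ],
  dr=[
    [0,0,0],
    [0,0,0],
    [0,0,0],
    [0,0,0],
    [0,0,0],
    [0,0,0],
    [0,0,0],
  ],
)

```text
clock: 13.6
position: [439.5, 60.7, 293.7]
ee_rot: [0.998, -0.065, 0.002, -0.0]
contact_force: [-0.9, 0.0, -2.2]
gripper_width: 11.6
grasp_force: 58.7
```

```bash
python3 -c "
from h import *
go([598.6,70,246],-7.4)"
```

```text
travel [156.4 -29.7  48.2] dr [-0.0011 -0.0034 -0.0006] | now [439.5  60.7 293.7] yaw -7.43 q6 0.93 t 13.6
```

Emit:
move_arm(
  fingers=[5,5,5,5,5,5,5,5,5,5],
  travel=[
    [40,-8,0],
    [80,-15,0],
    [120,-23,10],
    [156.4,-30,30],
    [156.4,-30,48],
    [156.4,-30,48],
    [156.4,-30,48],
    [156.4,-30,48],
    [156.4,-30,48],
    [156.4,-30,48],
  ],
  dr=[
    [0,-0.003,0],
    [0,-0.003,0],
    [0,-0.003,0],
    [0,-0.003,0],
    [0,-0.003,0],
    [0,-0.003,0],
    [0,-0.003,0],
    [0,-0.003,0],
    [0,-0.003,0],
    [0,-0.003,0],
  ],
)

```text
clock: 14.6
position: [598.9, 70.5, 247.2]
ee_rot: [0.998, -0.064, 0.001, -0.0]
contact_force: [-0.3, -0.2, -0.9]
gripper_width: 11.6
grasp_force: 58.7
```

```bash
python3 -c "
from h import *
snap('wrist','w8'); go([598.6,70,246],-7.4)"
```

```text
travel [-0.2  0.5  1. ] dr [-0.0008 -0.0015  0.0002] | now [598.9  70.5 247. ] yaw -7.39 q6 1.06 t 14.7
```

View pics/w8.png

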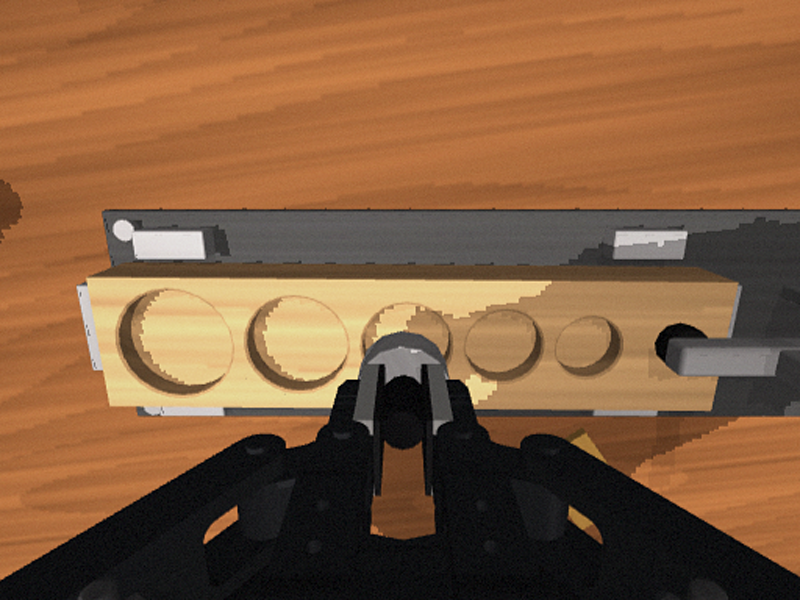

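The die is held over pocket 3. The disc's front edge is at row 333 and it spans columns 358-448. Pocket 3 spans columns 362-452.

```bash
cat >> h.py <<'E'
def q(m,uv,z): return plane(m,np.array(uv)*.64,z)[:2]
def blk(c,z=34):
    pass
E
python3 - <<'E'
from h import *
W,_=load("w8"); s=arm.read_state(); tcp=s["position"][:2]
tx=R.from_quat(s["ee_rot"]).as_matrix()[:2,0]; ty=R.from_quat(s["ee_rot"]).as_matrix()[:2,1]
f=lambda p:np.round([(p-tcp)@tx,(p-tcp)@ty],1)
zb=52.6
print("die bottom front",f(q(W,(404,333),zb)),"-> centre tool x",f(q(W,(404,333),zb))[0]-16)
print("die sides top",f(q(W,(358.5,372),zb+16)),f(q(W,(448,372),zb+16)), "top front",f(q(W,(404,348),zb+16)))
C=[q(W,c,34) for c in((88,279),(738,283),(713,410),(107,405))]
for c in C: print("corner",c.round(1))
print("w",[np.linalg.norm(C[i]-C[(i+1)%4]).round(1) for i in range(4)])
for n,c in(("p1",(588,345)),("p2",(503,344)),("p4",(298,342)),("p5",(176,341)),("p3 L",(361.5,345)),("p3 R",(452,345)),("p3 top",(407,302)),("p4 top",(299,294)),("p4 bot",(299,390)),("p2 top",(504,308)),("p2 bot",(504,381))):
    p=q(W,c,34); print(n,p.round(1),f(p))
E
```

```text
die bottom front [12.7 -0.1] -> centre tool x -3.3000000000000007
die sides top [  4.8 -15.4] [ 4.8 14.7] top front [13.5 -0.1]
corner [642.8 189.3]
corner [608.4 -62.4]
corner [553.2 -55.7]
corner [588.6 198.6]
w [np.float64(254.0), np.float64(55.6), np.float64(256.8), np.float64(55.0)]
p1 [589.8  -3.8] [ 0.5 74.8]
p2 [594.7  30.5] [ 1.  40.2]
p4 [606.3 113. ] [  1.9 -43.1]
p5 [613.1 162. ] [  2.3 -92.6]
p3 L [601.7  87.6] [  0.6 -17.3]
p3 R [596.9  51.1] [ 0.6 19.5]
p3 top [617.4  66.9] [18.8  1.2]
p4 top [626.2 108.7] [ 22.2 -41.4]
p4 bot [585.  116.7] [-19.7 -44. ]
p2 top [610.  29.] [16.3 39.7]
p2 bot [578.1  31.2] [-15.5  41.6]
```

Run:
```python
from h import *
W,im=load("w8"); h=cv2.cvtColor(im,cv2.COLOR_RGB2HSV)
print("col258",[(r,*h[r,258,1:]) for r in range(206,242)])
for r in(216,220,224,228,232,236,240,244):
    print(r,''.join('#' if h[r,c,1]<60 and h[r,c,2]>50 else ('k' if h[r,c,2]<=50 else '.') for c in range(222,296)))
print(np.round(W["pose"],3), arm.read_state()["position"])
```

```text
col258 [(206, np.uint8(105), np.uint8(234)), (207, np.uint8(103), np.uint8(231)), (208, np.uint8(101), np.uint8(232)), (209, np.uint8(95), np.uint8(233)), (210, np.uint8(100), np.uint8(231)), (211, np.uint8(126), np.uint8(180)), (212, np.uint8(38), np.uint8(93)), (213, np.uint8(4), np.uint8(70)), (214, np.uint8(0), np.uint8(72)), (215, np.uint8(10), np.uint8(76)), (216, np.uint8(10), np.uint8(76)), (217, np.uint8(13), np.uint8(80)), (218, np.uint8(3), np.uint8(73)), (219, np.uint8(20), np.uint8(77)), (220, np.uint8(14), np.uint8(74)), (221, np.uint8(11), np.uint8(93)), (222, np.uint8(9), np.uint8(145)), (223, np.uint8(12), np.uint8(152)), (224, np.uint8(11), np.uint8(142)), (225, np.uint8(13), np.uint8(141)), (226, np.uint8(7), np.uint8(138)), (227, np.uint8(13), np.uint8(140)), (228, np.uint8(11), np.uint8(138)), (229, np.uint8(14), np.uint8(142)), (230, np.uint8(7), np.uint8(138)), (231, np.uint8(11), np.uint8(136)), (232, np.uint8(11), np.uint8(139)), (233, np.uint8(13), np.uint8(141)), (234, np.uint8(13), np.uint8(138)), (235, np.uint8(11), np.uint8(141)), (236, np.uint8(8), np.u
[... 383 characters left out ...]
############################...............
228 ...........##################################################.............
232 .........######################################################...........
236 ........############kkkk########################kkkk############..........
240 .......#############kkkk###########kkk##########kkkk#############.........
244 kkkkkkkk###########kkkkk###kkkkkkkkkkkkkkkkkk###kkkkk##########kkkkkkkkkk.
[[-1.29000e-01  9.50000e-01  2.85000e-01  6.72739e+02]
 [-9.92000e-01 -1.24000e-01 -3.80000e-02  6.14660e+01]
 [-1.00000e-03 -2.87000e-01  9.58000e-01  2.17033e+02]
 [ 0.00000e+00  0.00000e+00  0.00000e+00  1.00000e+00]] [598.87913425  70.49429439 247.01748877]
```

Run:
```python
from h import *
W,_=load("w8"); s=arm.read_state(); tcp=s["position"][:2]
M=R.from_quat(s["ee_rot"]).as_matrix(); tx=M[:2,0]
f=lambda r,z:(plane(W,(258,r),z)[:2]-tcp)@tx
for zb in(46,50,52.6,55,58):
    print(zb,"bottom front-16: %.1f"%(f(211.3,zb)-16),"top front-16: %.1f"%(f(221.3,zb+16)-16),"knob-7: %.1f"%(f(239.6,zb+16)-7))
```

```text
46 bottom front-16: -4.6 top front-16: -4.4 knob-7: -6.2
50 bottom front-16: -3.1 top front-16: -2.8 knob-7: -4.3
52.6 bottom front-16: -2.2 top front-16: -1.8 knob-7: -3.1
55 bottom front-16: -1.3 top front-16: -0.8 knob-7: -1.9
58 bottom front-16: -0.2 top front-16: 0.4 knob-7: -0.5
```

Emit:
move_arm(
  fingers=[5,5,5,5,5,5,5],
  travel=[
    [2.2,1.3,0],
    [2.2,1.3,6],
    [2.2,1.3,12],
    [2.2,1.3,16],
    [2.2,1.3,20],
    [2.2,1.3,21],
    [2.2,1.3,21],
  ],
  dr=[
    [0,0,0],
    [0,0,0],
    [0,0,0],
    [0,0,0],
    [0,0,0],
    [0,0,0],
    [0,0,0],
  ],
)

```text
clock: 15.35
position: [601.1, 68.8, 224.6]
ee_rot: [0.998, -0.065, -0.0, 0.0]
contact_force: [-0.7, 0.8, -0.1]
gripper_width: 11.7
grasp_force: 58.7
```

Emit:
move_arm(
  fingers=[5,5,5,5,5],
  travel=[
    [0,0,2],
    [0,0,4],
    [0,0,5.5],
    [0,0,5.5],
    [0,0,5.5],
  ],
  dr=[
    [0,0,0],
    [0,0,0],
    [0,0,0],
    [0,0,0],
    [0,0,0],
  ],
)

```text
clock: 15.85
position: [601.1, 68.8, 219.4]
ee_rot: [0.998, -0.065, -0.0, 0.0]
contact_force: [0.4, -0.2, -0.9]
gripper_width: 11.5
grasp_force: 58.7
```

Emit:
move_arm(
  fingers=[30,30,30,30,30,30,30,30,30,30],
  travel=[
    [0,0,0],
    [0,0,0],
    [0,0,0],
    [0,0,-20],
    [0,0,-50],
    [0,0,-80],
    [0,0,-80],
    [0,0,-80],
    [0,0,-80],
    [0,0,-80],
  ],
  dr=[
    [0,0,0],
    [0,0,0],
    [0,0,0],
    [0,0,0],
    [0,0,0],
    [0,0,0],
    [0,0,0],
    [0,0,0],
    [0,0,0],
    [0,0,0],
  ],
)

```text
clock: 16.85
position: [600.8, 68.7, 298.1]
ee_rot: [0.998, -0.065, -0.001, 0.0]
contact_force: [0.5, -0.8, -0.4]
gripper_width: 30.0
grasp_force: 0.0
```

Run:
```python
from h import *
W,im=snap('wrist','w9'); h=cv2.cvtColor(im,cv2.COLOR_RGB2HSV)
dies("w9",(210,150,310,290),100)
snap('top','t9'); dies("t9",(230,215,320,260),15); dies("t9",(370,170,410,210),15)
T=arm.camera_model("top")
go([438.5,-44.7,270],-7.4)
```

```text
w9 [261. 153.] area 751 D 82.1 radial 12.3 ctr [666.   61.2]
w9 [257. 194.] area 949 D 34.5 radial 37.7 ctr [591.9  70. ]
w9 [260. 246.] area 1202 D 92.4 radial 50.1 ctr [560.3  73.1]
t9 [292. 233.] area 136 D 36.6 radial 37.1 ctr [437.6 -42.9]
t9 [389. 190.] area 177 D 43.4 radial 45.4 ctr [ 546.1 -311.3]
travel [-146.4  133.4   28.8] dr [ 0.001   0.0018 -0.0001] | now [600.9  68.8 298.4] yaw -7.41 q6 1.06 t 16.9
```

View pics/w9.png

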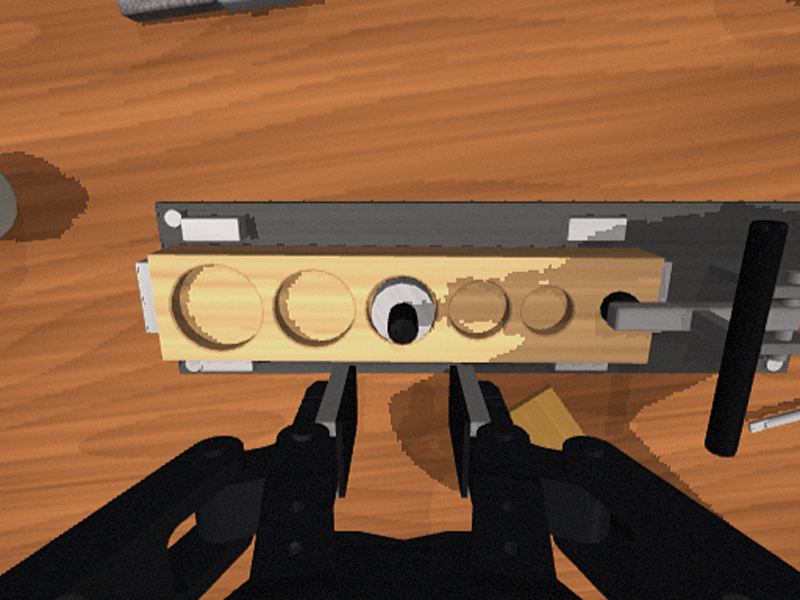

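Die3 sits in pocket 3 at (402,310). The top view shows die4 and die5 unmoved, so next is die4.

Emit:
move_arm(
  fingers=[30,40,45,45,45,45,45,45,45],
  travel=[
    [-35,32,0],
    [-75,65,0],
    [-110,100,10],
    [-146,133,20],
    [-146,133,29],
    [-146,133,29],
    [-146,133,29],
    [-146,133,29],
    [-146,133,29],
  ],
  dr=[
    [0,0.002,0],
    [0,0.002,0],
    [0,0.002,0],
    [0,0.002,0],
    [0,0.002,0],
    [0,0.002,0],
    [0,0.002,0],
    [0,0.002,0],
    [0,0.002,0],
  ],
)

```text
clock: 17.85
position: [440.2, -43.7, 270.7]
ee_rot: [0.998, -0.064, 0.001, -0.0]
contact_force: [-0.1, -0.1, -0.0]
gripper_width: 44.9
grasp_force: 0.0
```

Run:
```python
from h import *
snap('wrist','w10'); dies("w10",(210,150,310,240),100); go([438.5,-44.7,194],-7.4)
```

```text
w10 [261. 197.] area 1413 D 36.8 radial 39.6 ctr [439.4 -45.3]
travel [-1.6  1.2 76.6] dr [-0.0003 -0.0027  0.0006] | now [440.  -43.7 270.6] yaw -7.37 q6 1.17 t 17.9
```

Emit:
move_arm(
  fingers=[45,45,45,45,45,5,5,5,5,5],
  travel=[
    [-2,1.8,25],
    [-2,1.8,50],
    [-2,1.8,70],
    [-2,1.8,77],
    [-2,1.8,77],
    [-2,1.8,77],
    [-2,1.8,77],
    [-2,1.8,77],
    [-2,1.8,77],
    [-2,1.8,77],
  ],
  dr=[
    [0,-0.002,0],
    [0,-0.002,0],
    [0,-0.002,0],
    [0,-0.002,0],
    [0,-0.002,0],
    [0,-0.002,0],
    [0,-0.002,0],
    [0,-0.002,0],
    [0,-0.002,0],
    [0,-0.002,0],
  ],
)

```text
clock: 18.9
position: [437.6, -45.7, 194.6]
ee_rot: [0.998, -0.064, 0.001, -0.0]
contact_force: [-0.9, -0.1, 6.0]
gripper_width: 11.9
grasp_force: 58.7
```

Emit:
move_arm(
  fingers=[5,5,5,5,5,5,5,5],
  travel=[
    [0,0,0],
    [0,0,0],
    [0,0,-30],
    [0,0,-70],
    [0,0,-100],
    [0,0,-100],
    [0,0,-100],
    [0,0,-100],
  ],
  dr=[
    [0,0,0],
    [0,0,0],
    [0,0,0],
    [0,0,0],
    [0,0,0],
    [0,0,0],
    [0,0,0],
    [0,0,0],
  ],
)

```text
clock: 19.7
position: [436.3, -45.9, 292.4]
ee_rot: [0.998, -0.065, -0.001, 0.0]
contact_force: [0.3, -0.4, -1.9]
gripper_width: 11.7
grasp_force: 58.5
```

Run:
```python
from h import *
go([605.5,112.7,248],-7.4)
```

```text
travel [ 147.3 -179.2   43.9] dr [ 0.0005  0.0025 -0.0007] | now [436.3 -45.9 292.4] yaw -7.44 q6 1.17 t 19.7
```

Emit:
move_arm(
  fingers=[5,5,5,5,5,5,5,5,5,5],
  travel=[
    [25,-31,0],
    [55,-67,0],
    [85,-103,0],
    [115,-140,0],
    [147,-179,0],
    [147,-179,22],
    [147,-179,43],
    [147,-179,43],
    [147,-179,43],
    [147,-179,43],
  ],
  dr=[
    [0,0.002,0],
    [0,0.002,0],
    [0,0.002,0],
    [0,0.002,0],
    [0,0.002,0],
    [0,0.002,0],
    [0,0.002,0],
    [0,0.002,0],
    [0,0.002,0],
    [0,0.002,0],
  ],
)

```text
clock: 20.7
position: [606.2, 112.7, 251.1]
ee_rot: [0.998, -0.065, 0.002, 0.0]
contact_force: [0.3, 0.3, -1.4]
gripper_width: 11.8
grasp_force: 58.7
```

Run:
```python
from h import *
W,im=snap('wrist','w11'); s=arm.read_state(); print(s["position"])
h=cv2.cvtColor(im,cv2.COLOR_RGB2HSV)
for r in range(186,250,2):
    print(r,''.join('#' if h[r,c,1]<60 and h[r,c,2]>105 else 'o' if h[r,c,1]<60 and h[r,c,2]>45 else ('k' if h[r,c,2]<=45 else '.') for c in range(215,310)))
```

```text
[606.24072213 112.65042324 251.48307816]
186 ...............................................................................................
188 ...............................................................................................
190 ...............................................................................................
192 ...............................................................................................
194 ...............................................................................................
196 ...............................................................................................
198 ...............................................................................................
200 ...............................................................................................
202 ..............................................................................................o
204 ................................ooooooooooooooooooooo.......................................ooo
206 .............................oooooooooooooooooooooooooo
[... 1440 characters left out ...]

236 ..........#######ooooooooookkkko####okkkkkkkkkkkko####okkkooooooooooo########...............###
238 .........########ooooooooookkkko#okkkkkkkkkkkkkkkkkko#okkkkoooooooooo########................##
240 .........#######oooooooooookkkkokkkkkkkkkkkkkkkkkkkkkkkkkkkooooooooooo#######.................#
242 ........########oooooooooookkkkkkkkkkkkkkkkkkkkkkkkkkkkkkkkooooooooooo#######..................
244 ......kkkkkkkkkoooooooooookkkkkkkkkkkkkkkkkkkkkkkkkkkkkkkkkkoooooooooookkkkkkkkk...............
246 ...kkkkkkkkkkkkoooooooooookkkkkkkkkkkkkkkkkkkkkkkkkkkkkkkkkkoooooooooookkkkkkkkkkk.............
248 ..kkkkkkkkkkkkkoooooooooookkkkkkkkkkkkkkkkkkkkkkkkkkkkkkkkkkoooooooooookkkkkkkkkkkkk...........
```

View pics/w11.png

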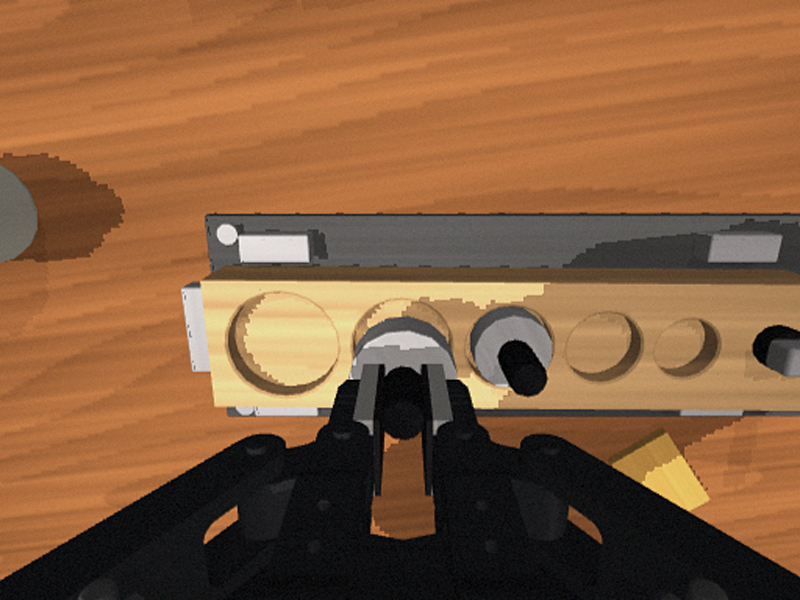

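Die4 is held over pocket 4, whose top rim is at row 299 and columns 353-452. Die3 is seated at (511,345).

Run:
```python
from h import *
W,_=load("w11"); s=arm.read_state(); tcp=s["position"]
M=R.from_quat(s["ee_rot"]).as_matrix(); tx,ty=M[:2,0],M[:2,1]
f=lambda c,r,z:np.round([(plane(W,(c,r),z)[:2]-tcp[:2])@t for t in(tx,ty)],1)
zb=tcp[2]-194.6; r=18.5
print("zb",zb,"bottom front",f(257.5,203.3,zb)[0]-r,"top front",f(257.5,211.3,zb+16)[0]-r,"knob",f(257.5,235.5,zb+16)[0]-7,"sides",f(222.5,243,zb+16),f(292,243,zb+16))
S=.64
for n,c,rr in(("p4 top",(402,299),20.5),("p5 top",(283,291),23),("p2 top",(603,311),15.5)): a=f(c[0]*S,c[1]*S,34); print(n,a,a[0]-rr)
print("p4 L,R",f(353*S,345*S,34),f(455*S,345*S,34),"p5 bot",f(283*S,395*S,34),"p5 LR",f(228*S,343*S,34),f(338*S,343*S,34),"p2 bot",f(603*S,382*S,34))
for c in((203,281),(213,405)): print("corner",f(c[0]*S,c[1]*S,34),plane(W,np.array(c)*S,34).round(1))
a=[f(c*S,r_*S,34) for c,r_ in((300,282),(700,285),(300,406),(680,412))]; print("edges",a)
```

```text
zb 56.88307816140497 bottom front 0.5 top front 1.6000000000000014 knob -0.2999999999999998 sides [  2.4 -18.9] [ 2.4 17.6]
p4 top [19.2 -0.7] -1.3000000000000007
p5 top [ 22.6 -48.5] -0.3999999999999986
p2 top [14.1 81.1] -1.4000000000000004
p4 L,R [ -0.7 -21. ] [-0.7 21.3] p5 bot [-23.7 -51.8] p5 LR [  0.2 -72.9] [  0.2 -27.2] p2 bot [-17.6  84.8]
corner [ 26.8 -80.1] [643.1 188.6  34. ]
corner [-28.5 -82.3] [588.6 198.   34. ]
edges [array([ 26.3, -41.4]), array([ 25. , 118.6]), array([-29. , -44.8]), array([-31.9, 119.9])]
```

Emit:
move_arm(
  fingers=[5,5,5,5,5,5,5],
  travel=[
    [-2.1,0.4,3],
    [-2.1,0.4,10],
    [-2.1,0.4,17],
    [-2.1,0.4,21],
    [-2.1,0.4,25],
    [-2.1,0.4,26],
    [-2.1,0.4,26],
  ],
  dr=[
    [0,0,0],
    [0,0,0],
    [0,0,0],
    [0,0,0],
    [0,0,0],
    [0,0,0],
    [0,0,0],
  ],
)

```text
clock: 21.45
position: [603.9, 112.6, 224.1]
ee_rot: [0.998, -0.065, 0.001, 0.0]
contact_force: [1.2, 0.1, -1.1]
gripper_width: 11.6
grasp_force: 58.7
```

In without contact, so I'll lower the rest, release and lift.

Emit:
move_arm(
  fingers=[5,5,5,5,30,30,30,30,30,30],
  travel=[
    [0,0,2],
    [0,0,4],
    [0,0,4.8],
    [0,0,4.8],
    [0,0,4.8],
    [0,0,4.8],
    [0,0,4.8],
    [0,0,-20],
    [0,0,-50],
    [0,0,-85],
  ],
  dr=[
    [0,0,0],
    [0,0,0],
    [0,0,0],
    [0,0,0],
    [0,0,0],
    [0,0,0],
    [0,0,0],
    [0,0,0],
    [0,0,0],
    [0,0,0],
  ],
)

```text
clock: 22.45
position: [603.5, 112.5, 309.7]
ee_rot: [0.998, -0.065, 0.0, 0.001]
contact_force: [1.7, -0.4, -0.5]
gripper_width: 29.8
grasp_force: 0.0
```

Run:
```python
from h import *
snap('top','t12'); dies("t12",(360,165,415,215),15); dies("t12",(230,215,350,260),15)
snap('wrist','w12')
for y in(-7.4,-60,40): go([540,-290,330],y)
m,im=load("t12"); cv2.imwrite("pics/t12c.png",cv2.resize(im[140:260,180:420,::-1],(800,400),interpolation=cv2.INTER_CUBIC))
```

```text
t12 [389. 190.] area 178 D 43.4 radial 45.4 ctr [ 546.1 -311.3]
travel [-13.  408.1 -16.6] dr [-0.0048 -0.0128  0.0011] | now [605.2 113.1 315.5] yaw -7.34 q6 0.99 t 22.6
travel [-13.  408.1 -16.6] dr [-0.0103 -0.0097  0.9192] | now [605.2 113.1 315.5] yaw -7.34 q6 0.99 t 22.6
travel [-13.  408.1 -16.6] dr [ 8.000e-04 -1.400e-02 -8.262e-01] | now [605.2 113.1 315.5] yaw -7.34 q6 0.99 t 22.6
```

View pics/t12c.png

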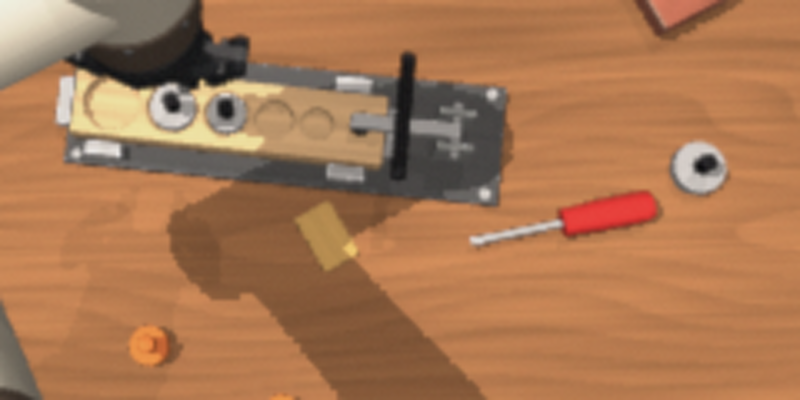

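The crop shows die3 and die4 seated in adjacent pockets, the clamp shut, and die5 at (700,167) near the screwdriver handle end at (655,205). I'll approach die5 at yaw -45 so the fingers straddle clear of the handle.

Run:
```python
from h import *
go([547,-311.5,275],-45); s=arm.read_state(); print(s["position"],s["joints"].round(2))
```

```text
travel [ -4.  428.8  38.4] dr [-0.0088 -0.0108  0.6574] | now [605.2 113.1 315.5] yaw -7.34 q6 0.99 t 22.6
[605.19727542 113.12138652 315.5054803 ] [ 0.45  0.44 -0.14  0.   -0.97  0.99]
```

Emit:
move_arm(
  fingers=[30,30,30,30,30,30,30,30,30,30],
  travel=[
    [0,45,0],
    [0,90,0],
    [0,135,0],
    [0,180,0],
    [-1,225,0],
    [-2,270,0],
    [-3,315,0],
    [-4,360,0],
    [-4,400,20],
    [-4,429,35],
  ],
  dr=[
    [0,0,0.05],
    [0,0,0.12],
    [0,0,0.2],
    [0,0,0.27],
    [0,0,0.35],
    [0,0,0.42],
    [0,0,0.5],
    [0,0,0.57],
    [0,0,0.657],
    [0,0,0.657],
  ],
)

```text
clock: 23.55
position: [543.6, -314.6, 273.7]
ee_rot: [0.923, -0.385, 0.001, -0.0]
contact_force: [0.4, -0.6, 0.1]
gripper_width: 30.0
grasp_force: 0.0
```

Emit:
move_arm(
  fingers=[36,36,36,36,36],
  travel=[
    [0,0,0],
    [0,0,0],
    [0,0,0],
    [0,0,0],
    [0,0,0],
  ],
  dr=[
    [0,0,0],
    [0,0,0],
    [0,0,0],
    [0,0,0],
    [0,0,0],
  ],
)

```text
clock: 24.05
position: [545.0, -311.2, 275.2]
ee_rot: [0.924, -0.382, 0.002, -0.0]
contact_force: [0.5, 0.5, 0.5]
gripper_width: 36.0
grasp_force: 0.0
```

Run:
```python
from h import *
snap('wrist','w13'); dies("w13",(200,130,320,240),100); go([547,-311.5,194.5],-45)
```

```text
w13 [258. 190.] area 1863 D 41.2 radial 43.6 ctr [ 548.3 -314.2]
travel [ 1.4 -1.3 80.6] dr [-0.0018 -0.0026  0.0006] | now [ 544.9 -311.4  275.1] yaw -44.97 q6 1.05 t 24.1
```

View pics/w13.png

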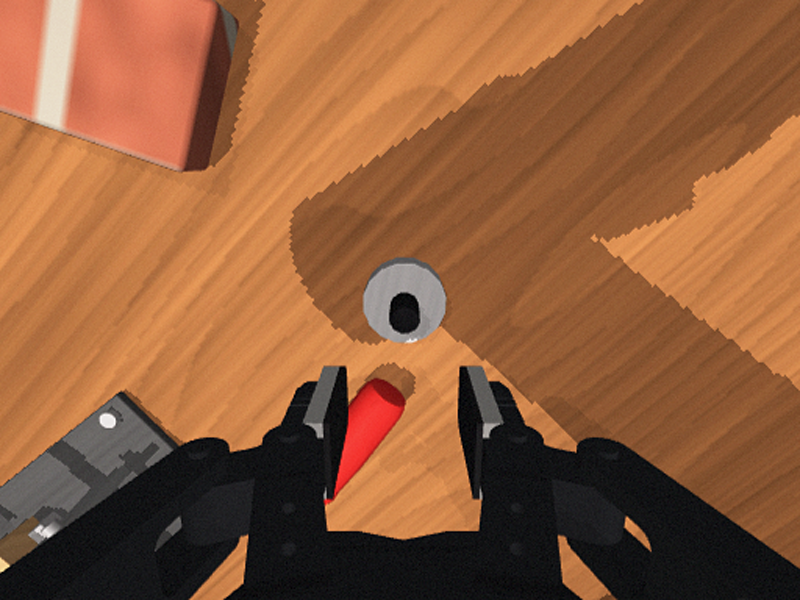

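The wrist view shows die5 at (404,300). The screwdriver handle end is at (390,390), clear of the finger line.

Emit:
move_arm(
  fingers=[36,36,36,36,36,5,5,5,5,5],
  travel=[
    [2,-0.8,25],
    [2,-0.8,50],
    [2,-0.8,72],
    [2,-0.8,80.5],
    [2,-0.8,80.5],
    [2,-0.8,80.5],
    [2,-0.8,80.5],
    [2,-0.8,80.5],
    [2,-0.8,80.5],
    [2,-0.8,80.5],
  ],
  dr=[
    [0,-0.002,0],
    [0,-0.002,0],
    [0,-0.002,0],
    [0,-0.002,0],
    [0,-0.002,0],
    [0,-0.002,0],
    [0,-0.002,0],
    [0,-0.002,0],
    [0,-0.002,0],
    [0,-0.002,0],
  ],
)

```text
clock: 25.1
position: [547.2, -313.3, 195.5]
ee_rot: [0.924, -0.383, 0.002, -0.001]
contact_force: [-0.8, 1.2, 5.5]
gripper_width: 11.4
grasp_force: 58.9
```

Emit:
move_arm(
  fingers=[5,5,5,5,5,5,5,5],
  travel=[
    [0,0,0],
    [0,0,0],
    [0,0,-30],
    [0,0,-70],
    [0,0,-110],
    [0,0,-130],
    [0,0,-130],
    [0,0,-130],
  ],
  dr=[
    [0,0,0],
    [0,0,0],
    [0,0,0],
    [0,0,0],
    [0,0,0],
    [0,0,0],
    [0,0,0],
    [0,0,0],
  ],
)

```text
clock: 25.9
position: [545.9, -313.0, 322.8]
ee_rot: [0.924, -0.383, -0.001, -0.001]
contact_force: [-0.8, -0.6, -2.0]
gripper_width: 11.8
grasp_force: 58.5
```

Run:
```python
from h import *
go([611.5,161,324],-7.4)
```

```text
travel [-2.894e+02 -3.811e+02  1.000e-01] dr [-0.0021  0.002  -0.6579] | now [ 545.9 -313.   322.8] yaw -45.1 q6 1.05 t 25.9
```

Emit:
move_arm(
  fingers=[5,5,5,5,5,5,5,5,5,5],
  travel=[
    [-20,-26,0],
    [-45,-60,0],
    [-75,-98,0],
    [-105,-138,0],
    [-135,-178,0],
    [-165,-217,0],
    [-195,-257,0],
    [-225,-296,0],
    [-255,-336,0],
    [-280,-369,0],
  ],
  dr=[
    [0,0,-0.03],
    [0,0,-0.1],
    [0,0,-0.18],
    [0,0,-0.26],
    [0,0,-0.34],
    [0,0,-0.42],
    [0,0,-0.5],
    [0,0,-0.58],
    [0,0,-0.658],
    [0,0,-0.658],
  ],
)

```text
clock: 26.9
position: [609.3, 148.0, 321.6]
ee_rot: [0.998, -0.063, -0.002, 0.0]
contact_force: [-0.2, 0.5, -1.8]
gripper_width: 11.0
grasp_force: 58.7
```

Run:
```python
from h import *
go([611.5,161,250],-7.4)
```

```text
travel [  0.8 -13.2  71.5] dr [0.0011 0.004  0.003 ] | now [609.3 148.  321.6] yaw -7.23 q6 0.95 t 26.9
```

Emit:
move_arm(
  fingers=[5,5,5,5,5,5,5,5],
  travel=[
    [1,-13,0],
    [1,-13,25],
    [1,-13,50],
    [1,-13,70],
    [1,-13,70],
    [1,-13,70],
    [1,-13,70],
    [1,-13,70],
  ],
  dr=[
    [0,0.003,0],
    [0,0.003,0],
    [0,0.003,0],
    [0,0.003,0],
    [0,0.003,0],
    [0,0.003,0],
    [0,0.003,0],
    [0,0.003,0],
  ],
)

```text
clock: 27.7
position: [612.9, 158.4, 255.8]
ee_rot: [0.998, -0.064, 0.003, -0.001]
contact_force: [-1.4, 0.0, -2.1]
gripper_width: 11.5
grasp_force: 58.7
```

Run:
```python
from h import *
W,im=snap('wrist','w14'); s=arm.read_state(); print(s["position"],s["contact_force"])
h=cv2.cvtColor(im,cv2.COLOR_RGB2HSV)
for r in range(190,246,3):
    print(r,''.join('#' if h[r,c,1]<60 and h[r,c,2]>105 else 'o' if h[r,c,1]<60 and h[r,c,2]>45 else ('k' if h[r,c,2]<=45 else '.') for c in range(205,315)))
```

```text
[612.84967899 158.36311504 255.71570466] [ 0.25572626  0.88667547 -1.87435718]
190 ..............................................................................................................
193 ..............................................................................................................
196 ...........................................................................................................ooo
199 ............................................oooooooooooooooooooo.......................................ooooooo
202 ....................................ooooooooooooooooooooooooooooooooooo.............................oooooooooo
205 ...............................ooooooooooooooooooooooooooooooooooooooooooooo......................ooooooooo###
208 ............................ooooooooooo###########################ooooooooooooo..................oooooooo#####
211 o.......................#oooooo##########################################ooooooooo..............oooooo########
214 o.....................oooooo##################################################oooooo...........oo
[... 463 characters left out ...]
##########
229 o...............o########################################################################o........o###########
232 o..............###########################################################################o........###########
235 #o............#############oooooooooookkko#####okkkkkkkkkko#####okkkooooooooooo#############........##########
238 oo............#############ooooooooookkkkookkkkkkkkkkkkkkkkkkkk#okkkkoooooooooo#############..........########
241 .o............############oooooooooookkkkkkkkkkkkkkkkkkkkkkkkkkkkkkkkooooooooooo############.............#####
244 .o.............okkkkkkkkkooooooooooookkkkkkkkkkkkkkkkkkkkkkkkkkkkkkkkooooooooooookkkkkkkkko#................##
```

View pics/w14.png

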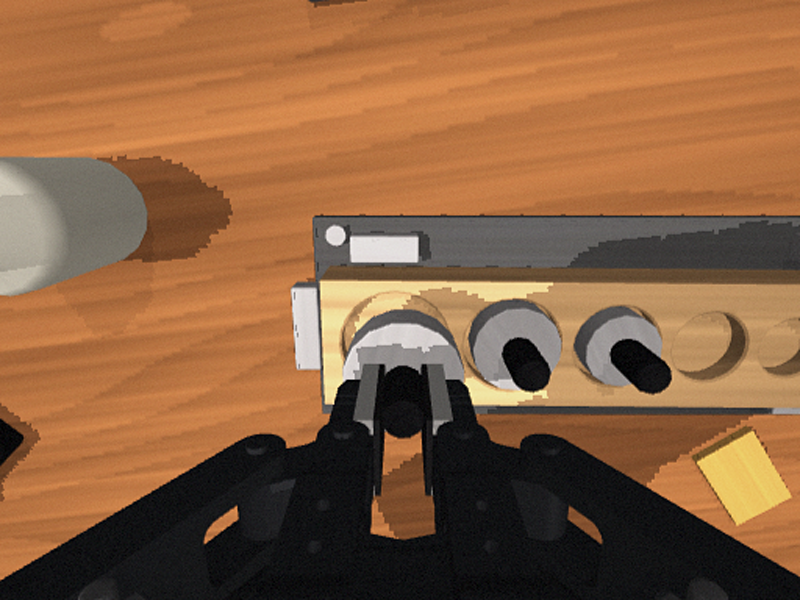

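Die5 is held over pocket 5, whose left rim is at column 342 and top rim at row 292. The block end corners are at (320,281) and (326,404).

Run:
```python
from h import *
W,_=load("w14"); s=arm.read_state(); tcp=s["position"]
M=R.from_quat(s["ee_rot"]).as_matrix(); tx,ty=M[:2,0],M[:2,1]
f=lambda c,r,z:np.round([(plane(W,(c,r),z)[:2]-tcp[:2])@t for t in(tx,ty)],1)
zb=tcp[2]-195.2; r=21
print("zb",zb,"bottom front",f(258,198.5,zb)[0]-r,"top front",f(258,207,zb+16)[0]-r,"knob",f(258,234.7,zb+16)[0]-7,"sides",f(219,239,zb+16),f(296.5,239,zb+16))
S=.64
a=f(397*S,292*S,34); print("p5 top",a,a[0]-23,"p5 L",f(341.5*S,340*S,34))
for c in((320,281),(326,404),(560,283),(560,408)): print("edge",f(c[0]*S,c[1]*S,34))
a=f(708*S,312*S,34);b=f(708*S,379*S,34); print("p2",a,b,f(671*S,345*S,34),f(747*S,345*S,34))
```

```text
zb 60.515704657503704 bottom front 1.0 top front 1.5 knob 0.20000000000000018 sides [  4.7 -21.2] [ 4.7 19.6]
p5 top [21.4 -3.2] -1.6000000000000014 p5 L [  0.3 -26.9]
edge [ 26.1 -34.7]
edge [-30.  -34.8]
edge [25.3 63.6]
edge [-31.9  68.8]
p2 [ 12.8 126.3] [-17.8 131.8] [ -2.  113.2] [ -1.9 145.5]
```

Emit:
move_arm(
  fingers=[5,5,5,5,5,5,5,5],
  travel=[
    [-3,-3.1,3],
    [-3,-3.1,10],
    [-3,-3.1,17],
    [-3,-3.1,22],
    [-3,-3.1,26],
    [-3,-3.1,29],
    [-3,-3.1,30],
    [-3,-3.1,30],
  ],
  dr=[
    [0,-0.004,0],
    [0,-0.004,0],
    [0,-0.004,0],
    [0,-0.004,0],
    [0,-0.004,0],
    [0,-0.004,0],
    [0,-0.004,0],
    [0,-0.004,0],
  ],
)

```text
clock: 28.55
position: [610.2, 161.9, 224.4]
ee_rot: [0.998, -0.064, -0.0, -0.001]
contact_force: [0.5, -0.0, -2.1]
gripper_width: 11.6
grasp_force: 58.7
```

Emit:
move_arm(
  fingers=[5,5,5,5,30,30,30,30,30,30],
  travel=[
    [0,0,2],
    [0,0,4],
    [0,0,4.8],
    [0,0,4.8],
    [0,0,4.8],
    [0,0,4.8],
    [0,0,4.8],
    [0,0,-20],
    [0,0,-60],
    [0,0,-100],
  ],
  dr=[
    [0,0,0],
    [0,0,0],
    [0,0,0],
    [0,0,0],
    [0,0,0],
    [0,0,0],
    [0,0,0],
    [0,0,0],
    [0,0,0],
    [0,0,0],
  ],
)

```text
clock: 29.55
position: [610.1, 161.7, 325.4]
ee_rot: [0.998, -0.064, -0.001, -0.0]
contact_force: [-0.0, 0.1, 0.2]
gripper_width: 30.1
grasp_force: 0.0
```

Run:
```python
from h import *
W,im=snap('wrist','w15')
# clamp bar: black elongated blob in scene/top
go([613.4,-72.9,340],-7.4)
```

```text
travel [ 31.1 233.   -6.9] dr [-0.0066 -0.0123  0.0029] | now [611.9 162.2 334.3] yaw -7.24 q6 0.93 t 29.6
```

Emit:
move_arm(
  fingers=[26,26,26,26,26,26,26,26,26,26],
  travel=[
    [5,40,0],
    [10,80,-3],
    [16,120,-7],
    [22,165,-7],
    [27,205,-7],
    [31,233,-7],
    [31,233,-7],
    [31,233,-7],
    [31,233,-7],
    [31,233,-7],
  ],
  dr=[
    [0,0,0],
    [0,0,0],
    [0,0,0],
    [0,0,0],
    [0,0,0],
    [0,0,0],
    [0,0,0],
    [0,0,0],
    [0,0,0],
    [0,0,0],
  ],
)

```text
clock: 30.6
position: [611.2, -72.2, 331.3]
ee_rot: [0.998, -0.063, -0.0, -0.001]
contact_force: [0.7, 0.2, 0.3]
gripper_width: 25.9
grasp_force: 0.0
```

Run:
```python
from h import *
W,im=snap('wrist','w16'); go([613.4,-72.9,242],-7.4)
b=np.hstack([im[140:270,:300],load('w15')[1][140:270,150:450]])
cv2.imwrite("pics/w16c.png",cv2.resize(b[:,:,::-1],(800,173*1),interpolation=cv2.INTER_CUBIC))
v=np.vstack([im[:,:,::-1][130:330],load('w15')[1][:,:,::-1][130:260]]); cv2.imwrite("pics/w16v.png",cv2.resize(v,(800,516),interpolation=cv2.INTER_CUBIC))
```

```text
travel [ 2.3  0.6 89.3] dr [-0.0013  0.0005  0.0026] | now [611.2 -72.1 331.3] yaw -7.25 q6 1.3 t 30.6
```

View pics/w16v.png

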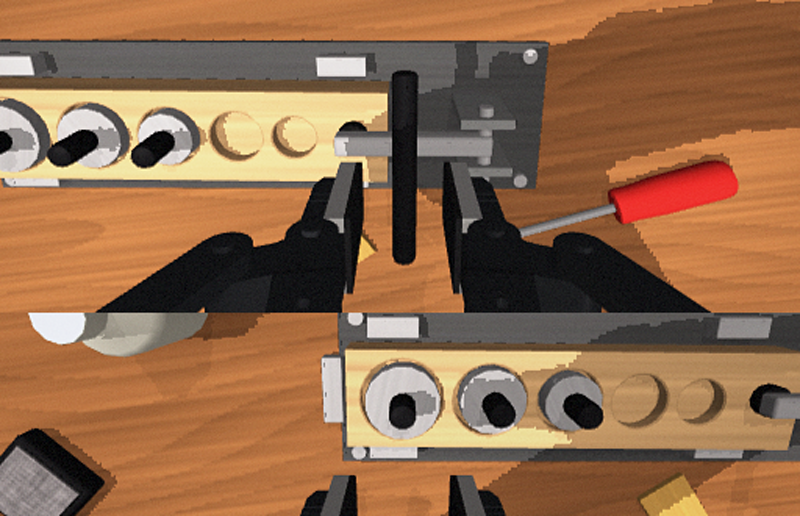

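All three dies are seated flush in pockets 5, 4 and 3, and the clamp bar is between the fingers. Now I'll throw the clamp back.

Emit:
move_arm(
  fingers=[26,26,26,26,26,26,18,18,18],
  travel=[
    [2,0.5,25],
    [2,0.5,50],
    [2,0.5,72],
    [2,0.5,84],
    [2,0.5,89],
    [2,0.5,89],
    [2,0.5,89],
    [2,0.5,89],
    [2,0.5,89],
  ],
  dr=[
    [0,0,0.003],
    [0,0,0.003],
    [0,0,0.003],
    [0,0,0.003],
    [0,0,0.003],
    [0,0,0.003],
    [0,0,0.003],
    [0,0,0.003],
    [0,0,0.003],
  ],
)

```text
clock: 31.55
position: [613.2, -73.9, 243.2]
ee_rot: [0.998, -0.066, 0.001, -0.001]
contact_force: [0.3, 0.6, 0.1]
gripper_width: 17.9
grasp_force: 0.0
```

Emit:
move_arm(
  fingers=[18,18,18,18,18,18,18,18,18,18],
  travel=[
    [0,4,-4],
    [0,8,-8],
    [0,12,-11],
    [0,18,-15],
    [0,25,-18],
    [0,32,-20],
    [0,40,-21],
    [0,47,-22],
    [0,55,-21],
    [0,62,-19],
  ],
  dr=[
    [0,0,0],
    [0,0,0],
    [0,0,0],
    [0,0,0],
    [0,0,0],
    [0,0,0],
    [0,0,0],
    [0,0,0],
    [0,0,0],
    [0,0,0],
  ],
)

```text
clock: 32.55
position: [604.7, -136.2, 261.2]
ee_rot: [0.998, -0.066, -0.0, -0.001]
contact_force: [0.7, 1.9, 1.1]
gripper_width: 18.2
grasp_force: 0.9
```

Emit:
move_arm(
  fingers=[18,18,18,18,18,18,26,26],
  travel=[
    [0,7,3],
    [0,14,7],
    [0,20,11],
    [0,26,16],
    [0,30,21],
    [0,31,23],
    [0,31,23],
    [0,31,23],
  ],
  dr=[
    [0,0,0],
    [0,0,0],
    [0,0,0],
    [0,0,0],
    [0,0,0],
    [0,0,0],
    [0,0,0],
    [0,0,0],
  ],
)

```text
clock: 33.35
position: [600.9, -166.1, 238.1]
ee_rot: [0.998, -0.065, -0.0, -0.001]
contact_force: [-0.4, -0.5, -0.2]
gripper_width: 25.9
grasp_force: 0.0
```

Emit:
move_arm(
  fingers=[26,26,26,26,26,26,26,26,26],
  travel=[
    [0,0,-25],
    [0,0,-55],
    [0,0,-90],
    [0,0,-110],
    [0,0,-110],
    [0,0,-110],
    [0,0,-110],
    [0,0,-110],
    [0,0,-110],
  ],
  dr=[
    [0,0,0],
    [0,0,0],
    [0,0,0],
    [0,0,0],
    [0,0,0],
    [0,0,0],
    [0,0,0],
    [0,0,0],
    [0,0,0],
  ],
)

```text
clock: 34.25
position: [600.8, -166.2, 346.9]
ee_rot: [0.998, -0.066, -0.001, -0.001]
contact_force: [0.4, 0.3, -0.5]
gripper_width: 26.1
grasp_force: 0.0
```

Run:
```python
from h import *
W,im=snap('wrist','w17'); T,ti=snap('top','t17')
v=np.vstack([im[130:330],cv2.resize(ti[140:220,180:360],(512,228))]); cv2.imwrite("pics/w17v.png",cv2.resize(v[:,:,::-1],(680,568),interpolation=cv2.INTER_CUBIC))
```

```text
(no output)
```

View pics/w17v.png

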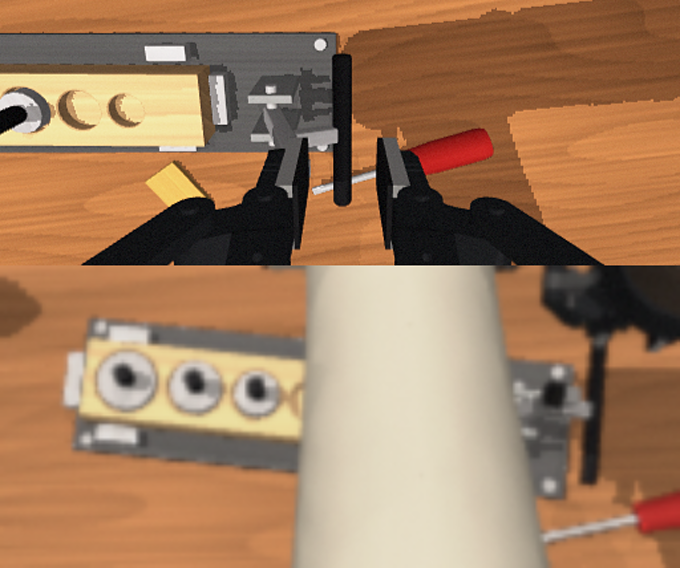

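The clamp is thrown back with its bar over the plate end, the block is home, and the three dies sit in pockets 3 to 5. The robot is clear, so I'm handing in.

```bash
python3 -c "
from bench import arm
print(arm.job_done())"
```

```text
the job is handed in; nothing more can be done
None
```

I handed the job in at about 34 s. The block is home, dies 3, 4 and 5 are down in their pockets (1 and 2 were absent), and the clamp is thrown back, all confirmed in the last pictures; the hand-in returned no verdict.

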